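# Unload the insert polishing fixture

## Robot

A 6-joint arm with a two-finger parallel gripper is mounted at the origin on the work surface. World frame = base frame: x ahead of the robot, y to its left, z up, the work surface at z = 0. Lengths are in m, angles in rad, forces in N, time in s.
With the tool pointing down it reaches from about 0.35 to 0.975 m from the base axis. Payload 4.9 kg.
Tool frame: the origin (TCP) lies at the very end of the fingers, on their centre line; the grasp point (between the pads) lies 19 mm behind it; z points along the fingers, y is the line along which they close (so a half turn about z gives the same grasp; the last joint's range is limited). The gripper opens to 85 mm and grips with 20 to 120 N. Pads are 22 mm wide; open, the fingers measure 114 mm over their backs; the gripper's body (76 mm by 85 mm) begins 54 mm behind the grasp point. The pads swing forward as they close: fully open they stand 13 mm farther back than shut.
Start: joints at [-1.378, 0.053, 1.613, -0, 1.476, -0.119], TCP at [0.192, -0.595, 0.231] pointing down, gripper open.
Joint ranges: [-3.01, 3.01], [-1.01, 2.22], [0.06, 2.58], [-1.02, 4.17], [0.09, 2.62], [-3.14, 3.14]. Speed limits (rad/s): [2.57, 2.57, 3.14, 3.14, 3.14, 3.14].

## Interface

Orientations are given as a unit quaternion [w, x, y, z].
In Python, from plant import manip gives the robot as it stands.
- The arm moves only by the tool send_rows, never from a script. Its argument "increments" is a list of rows, each an object of numbers: "claw": the closure, from -1 (fully open) to 1 (shut); "dx", "dy", "dz": the shift along the tool's x, y, z in units of 0.5 m (1.0 is 0.5 m); "yaw": the turn about the tool's z in units of 1.5 rad (1.0 is 1.5 rad). A call has 1 to 20 rows; each row is the pose to reach, as a shift and turn from the pose commanded when the call began, along the tool's axes at that moment; what a row does not reach only later rows make up. A row lasts 1/8 s, in which the tool goes at most 62.5 mm and 10.7 degrees, less where a joint would pass 70% of its speed; a pose out of reach is approached as far as the arm can. A call with a number of a shift or a turn outside -1 to 1 is refused whole. A call with a gripper value outside its range is refused whole. The fingers move at their own pace and stop on an object; the grip force is fixed at half the most. Time passes only in rows, so rows that repeat a pose let the fingers close. It gives the time, the measured TCP pose, the force, the opening and the grip force at its end, in the units of the state.
- manip.state(): the state, without advancing time (a new reading comes with each control period).
- manip.grab_frame(name): name is "side" or "top" or "wrist"; returns the picture (400x640x3 uint8, red, green, blue); there is no depth.
- manip.camera_params(name): a dict with "camera_matrix" (3x3 intrinsics, pixels), "k1" (the pictures are not rectified: a ray, as slopes to the right and down, at radius r is drawn at 1 + k1 r^2 times it, then the intrinsics apply), "extrinsics" (4x4, takes a point from world to camera coordinates); the wrist camera has in their place "tool_from_camera" (4x4, takes a point from camera to tool coordinates, whose origin is the TCP and whose axes are the flange's). Camera axes: x right, y down, z forward; pixel columns grow to the right and rows downward; lengths in m; the calibration is good to about 2 mm. A picture is of the moment at which its call begins: read the wrist's pose just before it. camera_params takes no time and is no camera call.
- manip.job_done(): hands the job in; it is judged then, once.
The state is a dict: "time": time; "joint_pos": joint angles; "joint_vel": joint speeds; "joint_efforts": joint torques, N m; "tool_pos": TCP position; "tool_rot": TCP orientation; "contact_force": force on the tool from outside, world axes, zero at the start; "ft_torque": the same for the moment, N m; "gripper_width": opening from 0.0 (shut) to 1.0 (fully open); "grasp_force": force on a finger pad.
Only numpy, scipy, OpenCV 4.12 (cv2) and the standard library are available. Lean on these libraries where they do the work, as an engineer would, in place of code of your own. Each camera call takes 0.05 s, during which the arm holds its last target. There are 200 camera calls.

## Task

Unload the polishing fixture: draw the lock pin out and lay it in the notches of the rest beside it, then swing the retaining strap wide open. Drop every finished mould insert (the ones that still have their round core) into the wire basket and every broken one (core snapped off) into the grey reject box, then swing the strap fully closed again over the empty nest, leaving the pin in its rest and the other things on the bench where they are.

Things in the scene. Friction and masses are not known exactly. Their poses are not given: they have to be found in the camera images.
- fixture: polishing fixture bolted to the bench. Origin: on the bench under the nest's middle. Dark plate 12 thick, x -45..45, y -137..135 (and a foot under the pin rest, x -105..-45, y -195..-80). Six pockets at x 0, y -77.5, -46.5, -15.5, 15.5, 46.5, 77.5: 30 (x) x 27 (y) inside, floor z 12, rims z 18; inserts stand in them. Hinge post at y 115, 26 dia. Lug at its -y end, 28 wide, y -132..-112, up to z 83
- bore (a point): centre of the mouth of the lug's horizontal bore, 14 dia, on the lug's outer (-y) face, fixture x 0, y -132, z 69; axes as the fixture's. The pin draws out of it along the fixture's -y
- rest (a point): pin rest, -x of the nest: where the pin's origin lies when parked (z 55). Axes as the fixture's: pin along y, shaft to +y. Two posts 36 wide, notches open upwards, walls up to z 66: shaft post, 10 thick, 52 to +y of this point, notch 15.5 wide, bottom z 49; grip post, 8 thick, 31 to -y, notch 20 wide, bottom z 47. Between the posts is free room for fingers
- pin: steel lock pin, lying level. Origin: on its axis, mid grip. Dark round grip 16 dia, y -35..35; square collar 24 x 24, y 35..40; shaft 11.5 dia, y 40..84. At the start the shaft goes through the lug's bore into the hole in the strap's end and locks the strap (with about 2 of play); drawn 45 it comes clear, no force but its weight. About 0.11 kg
- strap (a joint): angle of the retaining strap about the upright hinge at fixture (0, 115), rad: 0 closed over the inserts (strap along the fixture's -y), growing as it swings level, anticlockwise from above, to the fixture's +x; stops at 0 and 1.75. Stays where left (about 1.5 N at the knob). Bar 22 wide, z 62..76, 28 square end block z 55..83, reaches 225 from the hinge, clears whole inserts by 2
- strap_knob (a point): point on the axis of the strap's upright round black knob, 18 dia, z 76..114 above the bench; this point is at z 95, 90 from the hinge axis
- basket: wire basket, loose, outside 200 (x) x 150 (y) x 80 tall, walls and floor 4; origin: centre of its underside. About 0.6 kg
- rejectbox: plain grey solid-walled plastic box, loose, 160 (x) x 130 (y) x 70 tall, walls 4; origin: centre of its underside. About 0.5 kg
- insert1: finished mould insert (may be absent): 26 (its x) x 22 (its y) x 32 tall steel block with a round core 14 dia x 16 standing on top, 48 in all; origin: centre of the block's underside, z towards the core. About 0.16 kg; stands in one of the pockets, block's x along the fixture's x
- insert2: finished mould insert (may be absent): 26 (its x) x 22 (its y) x 32 tall steel block with a round core 14 dia x 16 standing on top, 48 in all; origin: centre of the block's underside, z towards the core. About 0.16 kg; stands in one of the pockets, block's x along the fixture's x
- insert3: finished mould insert (may be absent): 26 (its x) x 22 (its y) x 32 tall steel block with a round core 14 dia x 16 standing on top, 48 in all; origin: centre of the block's underside, z towards the core. About 0.16 kg; stands in one of the pockets, block's x along the fixture's x
- insert4: finished mould insert (may be absent): 26 (its x) x 22 (its y) x 32 tall steel block with a round core 14 dia x 16 standing on top, 48 in all; origin: centre of the block's underside, z towards the core. About 0.16 kg; stands in one of the pockets, block's x along the fixture's x
- broken1: broken mould insert (may be absent): the same 26 (its x) x 22 (its y) x 32 tall steel block with its core snapped off, so flat on top; origin: centre of the underside. About 0.14 kg; stands in one of the pockets, its x along the fixture's x
- broken2: broken mould insert (may be absent): the same 26 (its x) x 22 (its y) x 32 tall steel block with its core snapped off, so flat on top; origin: centre of the underside. About 0.14 kg; stands in one of the pockets, its x along the fixture's x
- pastejar: bystander, not part of the job: small amber jar, 44 dia x 40 tall; origin: centre of its underside
- file: bystander, not part of the job: hand file lying flat, about 205 long with a wooden handle; origin: centre of its underside (near the joint of blade and handle)
- gaugeblock: bystander, not part of the job: steel block 50 x 30 x 30; origin: centre of its underside
- taperoll: bystander, not part of the job: paper tape roll lying flat, 80 outer dia x 24 tall; origin: centre of its underside

How it is judged:
By the outcome, as a careful person would: the job done as asked, in the order asked, and still so for the second after the job is handed in, with the robot touching nothing.
Of insert1, insert2, insert3, insert4, broken1, broken2 only 4 to 6 are there at a start; the rules pass over those that are not, and their reading is None.
At some moment in a run one of basket, rejectbox may be knocked a few centimetres aside while the robot is not near it.
Once in a run the grip may slacken for a moment while it holds something.
It also fails if it takes over 208 s, if anything falls off the work surface, if the arm or the gripper's body presses on something with over 40 N, if the wrist force passes 120 N, or if a joint passes its speed limit or range.

## Working session

There is one attempt and no reset: what is moved stays moved. The work goes in short steps, Python scripts to look and compute and a tool call to move; the robot and the scene stay as the last step left them, time stands still between calls to the robot, and variables do not carry over. Pictures are saved under pics/ and viewed, at most 14 in all, crops included, and the job is handed in when it is done.

Besides the shell and the picture viewer there is one more tool, called after "Request:" as name(argument=value, ...), one argument or row to a line, values as JSON. send_rows: Moves the arm, as the interface text tells. Shifts and turns lie within -1 to 1; 1 stands for 0.5 m of shift or 1.5 rad of turn. Its arguments: {"type":"object","properties":{"increments":{"type":"array","items":{"type":"object","properties":{"claw":{"type":"number"},"dx":{"type":"number"},"dy":{"type":"number"},"dz":{"type":"number"},"yaw":{"type":"number"}}}}},"required":["increments"]}

```bash
ls; mkdir -p pics; python3 - <<'E'
from plant import manip
import cv2,json
s=manip.state();print(s)
for n in("top","side","wrist"):
    cv2.imwrite(f"pics/{n}0.png",manip.grab_frame(n)[:,:,::-1]);p=manip.camera_params(n);print(n,p)
E
```

```text
pics
{'time': 0.0, 'joint_pos': array([-1.37798670e+00,  5.33332441e-02,  1.61428876e+00, -1.29715298e-06,
        1.47604393e+00, -1.18973210e-01]), 'joint_vel': array([ 0.00076682, -0.00058575,  0.00015985, -0.00111554, -0.00250863,
       -0.00123249]), 'joint_efforts': array([-5.41773752e-04, -3.93679869e+01, -3.70176566e+01, -1.12606640e-04,
        7.24849873e-03,  3.41394966e-06]), 'tool_pos': array([ 0.19161636, -0.59423692,  0.23008081]), 'tool_rot': array([-1.03591317e-03,  9.87872981e-01,  1.55260747e-01, -3.89074863e-05]), 'contact_force': array([ 5.00985894e-01,  3.66396278e-04, -6.46689942e-02]), 'ft_torque': array([-0.01781844, -0.01414378, -0.03178021]), 'grasp_force': 0.0, 'gripper_width': 1.0000711134507387}
top {'camera_matrix': array([[427.57352464,   0.        , 319.96023831],
       [  0.        , 427.57352464, 194.91416588],
       [  0.        ,   0.        ,   1.        ]]), 'k1': -0.045191729570066126, 'extrinsics': array([[-0.00269258, -0.99999557,  0.00126599,  0.01268619],
       [-0.98000753,  0.0023869 , -0.19894608,  0.56030956],
       [ 0.19894218, -
[... 437 characters left out ...]
0556],
       [ 0.56492187, -0.61316671, -0.55216833,  0.76241324],
       [ 0.        ,  0.        ,  0.        ,  1.        ]])}
wrist {'camera_matrix': array([[311.36039988,   0.        , 316.48312286],
       [  0.        , 311.36039988, 199.78195252],
       [  0.        ,   0.        ,   1.        ]]), 'k1': -0.045299560282971066, 'tool_from_camera': array([[-1.22504622e-03, -9.51720666e-01, -3.06962982e-01,
         7.97878147e-02],
       [ 9.99999162e-01, -1.03719850e-03, -7.75083504e-04,
        -2.02219891e-04],
       [ 4.19281443e-04, -3.06963675e-01,  9.51721139e-01,
        -1.42466248e-01],
       [ 0.00000000e+00,  0.00000000e+00,  0.00000000e+00,
         1.00000000e+00]])}
```

View pics/top0.png

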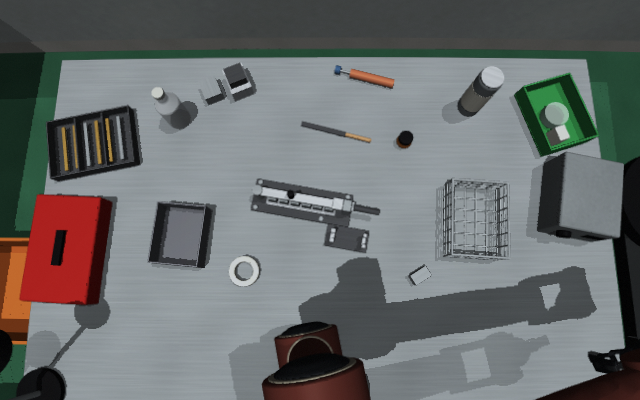

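View pics/side0.png

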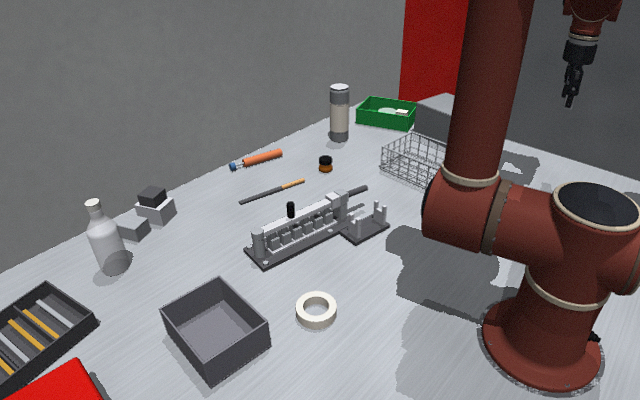

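Top: the fixture spans about (250,180) to (355,225), with the pin to (380,211), the rest at (347,237), the reject box at (181,234) and the basket at (475,218). I'll enlarge the fixture.

```bash
cat > h.py <<'E'
import numpy as np,cv2
from plant import manip
from scipy.spatial.transform import Rotation as R
def cam(n,s=None):
    p=manip.camera_params(n);K=p["camera_matrix"];d=np.array([p["k1"],0,0,0.])
    if n=="wrist":
        s=s or manip.state();q=s["tool_rot"];T=np.eye(4);T[:3,:3]=R.from_quat([*q[1:],q[0]]).as_matrix();T[:3,3]=s["tool_pos"]
        E=np.linalg.inv(T@p["tool_from_camera"])
    else:E=p["extrinsics"]
    return K,d,E
def px2w(c,uv,z):
    K,d,E=c;n=cv2.undistortPoints(np.array(uv,float).reshape(-1,1,2),K,d)[:,0]
    o=-E[:3,:3].T@E[:3,3];r=np.c_[n,np.ones(len(n))]@E[:3,:3]
    return o+r*((np.broadcast_to(z,len(n))-o[2])/r[:,2])[:,None]
def w2px(c,P):
    K,d,E=c;return cv2.projectPoints(np.array(P,float).reshape(-1,1,3),cv2.Rodrigues(E[:3,:3])[0],E[:3,3],K,d)[0][:,0]
def crop(n,u0,v0,w,h,k,out,img=None):
    img=manip.grab_frame(n)[:,:,::-1] if img is None else img
    cv2.imwrite(out,cv2.resize(img[v0:v0+h,u0:u0+w],None,fx=k,fy=k,interpolation=cv2.INTER_CUBIC))
E
python3 - <<'E'
from h import *
crop("",235,165,160,95,5,"pics/c1.png",cv2.imread("pics/top0.png"))
crop("",225,170,180,110,4,"pics/c2.png",cv2.imread("pics/side0.png"))
E
```

```text
(no output)
```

View pics/c1.png

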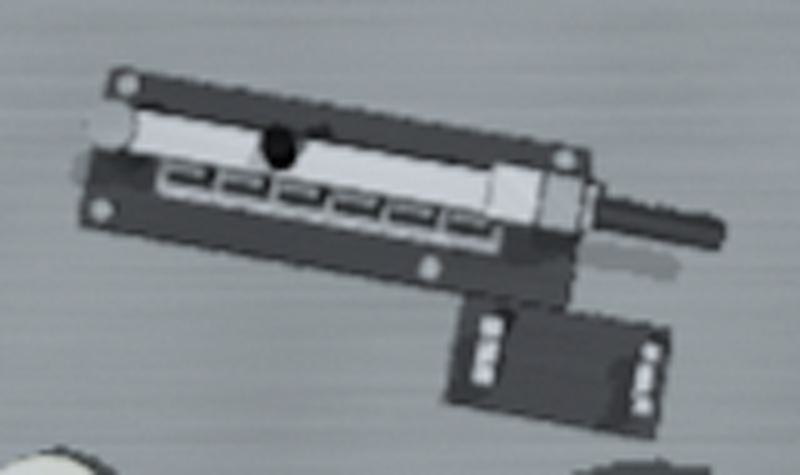

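View pics/c2.png

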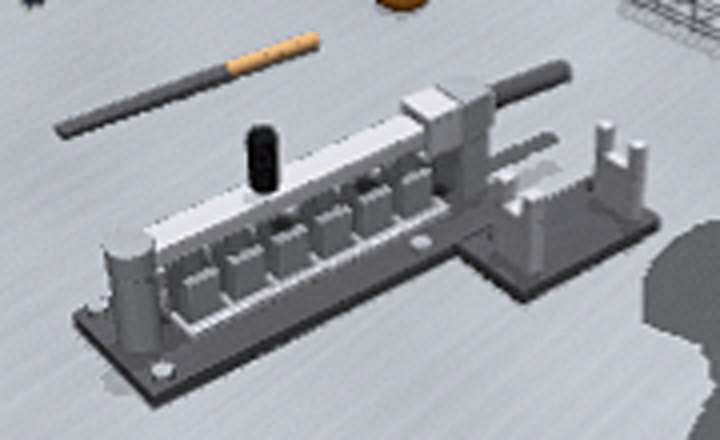

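Top crop: all six pockets are occupied. Plate corners are at (110,68), (592,148) and (80,228), foot corners at (443,402), (658,438) and (672,328), and the pin end at (725,232). I'll fit the pose.

```bash
cat > fit.py <<'E'
from h import *
from scipy.optimize import least_squares
T=cam("top");S=cam("side")
def up(a,u0,v0,k):return (np.array(a,float)+.5)/k-.5+[u0,v0]
top=[([45,135,12],(110,68)),([45,-137,12],(592,148)),([-45,135,12],(80,228)),([-105,-80,12],(443,402)),([-105,-195,12],(658,438)),([-45,-195,12],(672,328)),
 ([14,-132,83],(588,176)),([-14,-132,83],(582,236))]
side=[([-45,135,12],(155,395)),([45,135,12],(75,316)),([-105,-80,12],(525,288)),([-105,-195,12],(660,213))]
def F2w(p,P):
    P=np.array(P,float)/1000;c,s=np.cos(p[2]),np.sin(p[2])
    return P@np.array([[c,s,0],[-s,c,0],[0,0,1]])+[p[0],p[1],0]
def res(p,full=False):
    a=w2px(T,F2w(p,[t[0] for t in top]))-up([t[1] for t in top],235,165,5)
    b=w2px(S,F2w(p,[t[0] for t in side]))-up([t[1] for t in side],225,170,4)
    return (a,b) if full else np.r_[a.ravel(),b.ravel()]
if __name__=="__main__":
    r=least_squares(res,[.5,0,-.1],loss="soft_l1");p=r.x;print(p);print(*[np.round(x,1).tolist() for x in res(p,True)])
    for n,q in dict(pin=[0,-172,69],pinend=[0,-207,77],knobtop=[0,25,114],hinge=[0,115,80]).items():
        w=F2w(p,[q]);print(n,w.round(4),((w2px(T,w)-[235,165])*5+2).round())
    print("box",px2w(T,[(155,202),(213,203),(207,268),(150,264)],.07).round(3).tolist())
    print("bask",px2w(T,[(446,179),(508,179),(509,257),(443,259)],.08).round(3).tolist())
E
python3 fit.py
```

```text
[ 0.54904951  0.06129147 -0.16979291]
[[0.1, 0.3], [0.6, 0.3], [-0.4, -0.1], [1.0, -0.1], [0.3, -0.1], [0.7, -0.1], [-0.2, 0.5], [-0.7, -0.9]] [[0.2, 0.4], [-0.6, -0.5], [-0.4, 0.7], [0.2, 0.6]]
pin [[ 0.52   -0.1082  0.069 ]] [[657. 222.]]
pinend [[ 0.5141 -0.1427  0.077 ]] [[726. 231.]]
knobtop [[0.5533 0.0859 0.114 ]] [[278. 143.]]
hinge [[0.5685 0.1746 0.08  ]] [[112. 128.]]
box [[0.54, 0.444, 0.07], [0.537, 0.29, 0.07], [0.369, 0.298, 0.07], [0.379, 0.445, 0.07]]
bask [[0.597, -0.319, 0.08], [0.597, -0.484, 0.08], [0.393, -0.469, 0.08], [0.39, -0.299, 0.08]]
```

```bash
cat > go.py <<'E'
from h import *
from fit import F2w
import json,os
FX=json.load(open("fx.json")) if os.path.exists("fx.json") else [0.54905,0.06129,-0.16979]
AL=lambda:FX[2]+np.pi/2   # tool x along fixture +y
def tool(s=None):
    s=s or manip.state();q=s["tool_rot"];return s["tool_pos"],R.from_quat([*q[1:],q[0]]).as_matrix()
def inc(w,ang=None,s=None):
    p,M=tool(s);d=M.T@(np.array(w,float)-p)/.5
    a=np.arctan2(M[1,0],M[0,0]);t=0 if ang is None else -((ang-a+np.pi)%(2*np.pi)-np.pi)/1.5
    return np.round([*d,t],4).tolist()
def f(x,y,z):return F2w(FX,[[x,y,z]])[0]
def st():
    s=manip.state();p,M=tool(s);c,n=np.cos(FX[2]),np.sin(FX[2]);d=p-[FX[0],FX[1],0]
    print("t",round(s["time"],2),"tcp",p.round(4),"fx mm",(np.array([c*d[0]+n*d[1],-n*d[0]+c*d[1],d[2]])*1e3).round(1),"angErr",round(float(np.arctan2(M[1,0],M[0,0])-AL()),3),"F",s["contact_force"].round(1),"w",round(s["gripper_width"]*85,1),"gf",round(s["grasp_force"],1),"j6",round(s["joint_pos"][5],2))
E
python3 -c "
from go import *
st();print(inc([.52,-.03,.25],AL()))"
```

```text
t 0.15 tcp [ 0.1916 -0.5944  0.2303] fx mm [-241.5 -706.6  230.3] angErr -1.089 F [-0.1  0.1 -0.1] w 85.1 gf 0.0 j6 -0.12
[0.9713, -0.873, -0.0378, -0.7262]
```

Request:
send_rows(
  increments=[
    {"dx":0.9713,"dy":-0.873,"dz":-0.0378,"yaw":-0.7262,"claw":-1},
    {"dx":0.9713,"dy":-0.873,"dz":-0.0378,"yaw":-0.7262,"claw":-1},
    {"dx":0.9713,"dy":-0.873,"dz":-0.0378,"yaw":-0.7262,"claw":-1},
    {"dx":0.9713,"dy":-0.873,"dz":-0.0378,"yaw":-0.7262,"claw":-1},
    {"dx":0.9713,"dy":-0.873,"dz":-0.0378,"yaw":-0.7262,"claw":-1},
    {"dx":0.9713,"dy":-0.873,"dz":-0.0378,"yaw":-0.7262,"claw":-1},
    {"dx":0.9713,"dy":-0.873,"dz":-0.0378,"yaw":-0.7262,"claw":-1},
    {"dx":0.9713,"dy":-0.873,"dz":-0.0378,"yaw":-0.7262,"claw":-1},
    {"dx":0.9713,"dy":-0.873,"dz":-0.0378,"yaw":-0.7262,"claw":-1},
    {"dx":0.9713,"dy":-0.873,"dz":-0.0378,"yaw":-0.7262,"claw":-1},
    {"dx":0.9713,"dy":-0.873,"dz":-0.0378,"yaw":-0.7262,"claw":-1},
    {"dx":0.9713,"dy":-0.873,"dz":-0.0378,"yaw":-0.7262,"claw":-1},
    {"dx":0.9713,"dy":-0.873,"dz":-0.0378,"yaw":-0.7262,"claw":-1},
    {"dx":0.9713,"dy":-0.873,"dz":-0.0378,"yaw":-0.7262,"claw":-1},
    {"dx":0.9713,"dy":-0.873,"dz":-0.0378,"yaw":-0.7262,"claw":-1},
    {"dx":0.9713,"dy":-0.873,"dz":-0.0378,"yaw":-0.7262,"claw":-1},
  ],
)

```text
time: 2.15
tool_pos: [0.5199, -0.031, 0.2503]
tool_rot: [0.0, 0.765, 0.644, 0.0]
contact_force: [-0.2, -0.1, 0.0]
gripper_width: 0.997
grasp_force: 0.0
```

```bash
python3 - <<'E'
from go import *
s=manip.state();st();img=manip.grab_frame("wrist")[:,:,::-1].copy();cv2.imwrite("pics/w1.png",img)
import pickle;pickle.dump(s,open("w1.pkl","wb"))
c=cam("wrist",s);pts=[f(*q) for q in [(0,-172,69),(0,-207,69),(0,25,114),(45,135,12),(45,-137,12),(-45,135,12),(-105,-195,12),(-105,-80,12),(-45,-195,12),(14,-132,83),(-14,-132,83)]]
print(w2px(c,pts).round().tolist())
E
```

```text
t 2.15 tcp [ 0.5199 -0.031   0.2503] fx mm [-13.1 -95.9 250.3] angErr -0.001 F [-0.2 -0.1  0. ] w 84.7 gf 0.0 j6 -0.03
[[327.0, 242.0], [327.0, 269.0], [331.0, 47.0], [371.0, -49.0], [361.0, 198.0], [285.0, -49.0], [248.0, 239.0], [241.0, 154.0], [292.0, 239.0], [341.0, 214.0], [315.0, 214.0]]
```

View pics/w1.png

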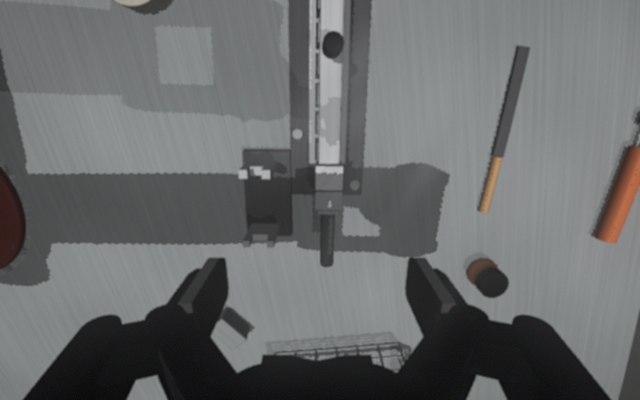

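Wrist: the fixture is visible, with the pin grip at about (327,215–265) and the rest foot at about (245–292,150–235). Everything sits about 4 px higher than predicted, so I'll zoom in to refine.

```bash
python3 - <<'E'
from go import *
img=cv2.imread("pics/w1.png");img=np.clip(255*(img/255.)**.5,0,255).astype(np.uint8)
crop("",230,130,150,145,4,"pics/w1c.png",img)
E
```

```text
(no output)
```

View pics/w1c.png

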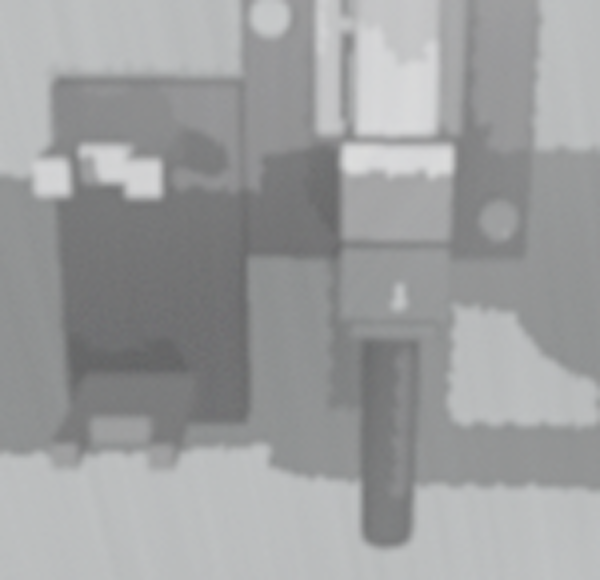

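```bash
python3 - <<'E'
from go import *
import pickle
from scipy.optimize import least_squares
s=pickle.load(open("w1.pkl","rb"));W=cam("wrist",s)
u=lambda a:(np.array(a,float)+.5)/4-.5+[230,130]
D=[([-105,-80,12],(52,78)),([-45,-195,12],(248,422)),([45,-137,12],(527,257)),([-45,-137,12],(248,254)),([14,-132,83],(450,323)),([-14,-132,83],(339,323)),([-14,-112,83],(339,243)),([14,-112,83],(450,243))]
g=lambda p:(w2px(W,F2w(p,[d[0] for d in D]))-u([d[1] for d in D])).ravel()
r=least_squares(g,FX,loss="soft_l1");p=r.x;print(p,g(p).reshape(-1,2).round(1).tolist())
# 5-dof check: per height
c,n=np.cos(p[2]),np.sin(p[2])
inv=lambda w:(np.array([[c,n],[-n,c]])@(w[:,:2]-p[:2]).T).T*1e3
print("shaft post ends",inv(px2w(W,u([(33,178),(163,178)]),.066)).round(1).tolist())
print("grip post ends",inv(px2w(W,u([(52,458),(178,458)]),.066)).round(1).tolist())
print("pin axis: collar edge,end",inv(px2w(W,u([(388,340),(388,546)]),[.077,.069])).round(1).tolist())
Tc=cam("top");v=lambda a:(np.array(a,float)+.5)/5-.5+[235,165]
w=px2w(Tc,v([(487,350),(648,377)]),.066);c,n=np.cos(FX[2]),np.sin(FX[2]);print("top posts",(np.array([[c,n],[-n,c]])@(w[:,:2]-FX[:2]).T).T.round(4).tolist())
E
```

```text
[ 0.55161042  0.06626021 -0.18085776] [[-1.3, -0.3], [0.1, 0.2], [-0.0, 0.5], [-0.6, 0.7], [-0.5, -1.2], [0.8, -1.4], [0.9, 0.4], [0.2, 0.6]]
shaft post ends [[-97.5, -99.0], [-62.4, -98.7]]
grip post ends [[-97.8, -182.1], [-61.2, -181.7]]
pin axis: collar edge,end [[-1.5, -140.6], [0.0, -208.3]]
top posts [[-0.08, -0.0956], [-0.08, -0.1795]]
```

```bash
echo '[0.5503,0.0638,-0.1753]' > fx.json; python3 -c "
from go import *
st();print(inc(f(0,-172,120),AL()),inc(f(0,-172,50),AL()))"
```

```text
t 2.2 tcp [ 0.5199 -0.0308  0.2503] fx mm [-13.4 -98.5 250.3] angErr 0.005 F [ 0.  -0.2  0.2] w 85.3 gf 0.0 j6 -0.03
[-0.1472, 0.026, 0.2606, 0.0032] [-0.1472, 0.026, 0.4006, 0.0032]
```

Request:
send_rows(
  increments=[
    {"dx":-0.147,"dy":0.026,"dz":0.26,"yaw":0.003,"claw":-0.1},
    {"dx":-0.147,"dy":0.026,"dz":0.26,"yaw":0.003,"claw":-0.1},
    {"dx":-0.147,"dy":0.026,"dz":0.26,"yaw":0.003,"claw":-0.1},
    {"dx":-0.147,"dy":0.026,"dz":0.26,"yaw":0.003,"claw":-0.1},
    {"dx":-0.147,"dy":0.026,"dz":0.26,"yaw":0.003,"claw":-0.1},
    {"dx":-0.147,"dy":0.026,"dz":0.3,"yaw":0.003,"claw":-0.1},
    {"dx":-0.147,"dy":0.026,"dz":0.34,"yaw":0.003,"claw":-0.1},
    {"dx":-0.147,"dy":0.026,"dz":0.37,"yaw":0.003,"claw":-0.1},
    {"dx":-0.147,"dy":0.026,"dz":0.4,"yaw":0.003,"claw":-0.1},
    {"dx":-0.147,"dy":0.026,"dz":0.4,"yaw":0.003,"claw":-0.1},
    {"dx":-0.147,"dy":0.026,"dz":0.4,"yaw":0.003,"claw":-0.1},
  ],
)

```text
time: 3.58
tool_pos: [0.5209, -0.1052, 0.0507]
tool_rot: [0.0, 0.766, 0.643, 0.0]
contact_force: [0.9, -0.5, 0.2]
gripper_width: 0.55
grasp_force: 0.0
```

```bash
python3 - <<'E'
from go import *
st()
img=manip.grab_frame("wrist")[:,:,::-1];img=np.clip(255*(img/255.)**.6,0,255).astype(np.uint8)
crop("",170,100,300,250,2.5,"pics/w2.png",img)
print((w2px(cam("wrist"),[f(0,-207,69),f(0,-137,69)])-[170,100])*2.5)
E
```

```text
t 3.58 tcp [ 0.5209 -0.1052  0.0507] fx mm [   0.5 -171.5   50.7] angErr 0.001 F [ 0.9 -0.5  0.2] w 46.8 gf 0.0 j6 -0.17
[[359.86542571 606.24258563]
 [358.69029534 276.54024766]]
```

View pics/w2.png

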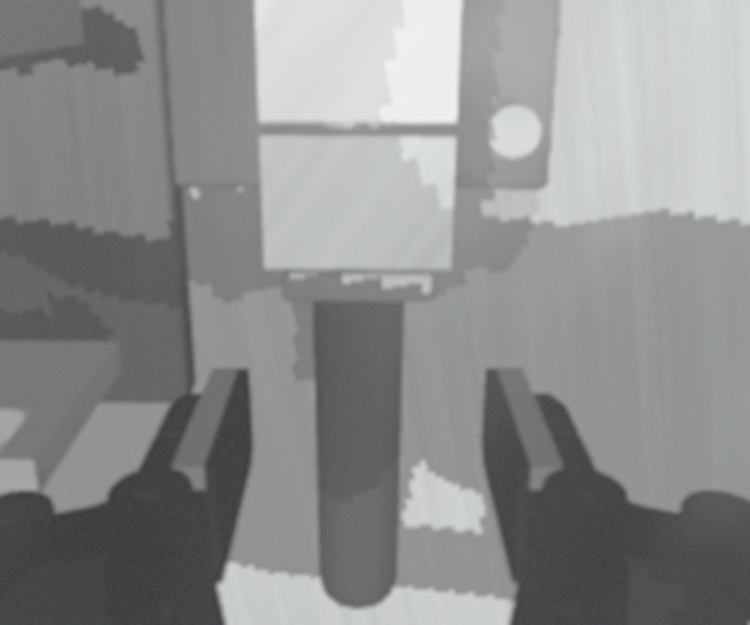

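The pin grip end is seen at (358,605) against a predicted (360,606), so the model fits. Closing now.

Request:
send_rows(
  increments=[
    {"dy":-0.002,"claw":-0.1},
    {"dy":-0.002,"claw":1},
    {"dy":-0.002,"claw":1},
    {"dy":-0.002,"claw":1},
    {"dy":-0.002,"claw":1},
    {"dy":-0.002,"claw":1},
    {"dy":-0.002,"claw":1},
  ],
)

```text
invalid input
```

```bash
python3 -c "
from go import *
st()"
```

```text
t 3.62 tcp [ 0.5211 -0.1053  0.051 ] fx mm [   0.8 -171.6   51. ] angErr 0.001 F [-0.   0.2  0.2] w 46.8 gf 0.0 j6 -0.17
```

Request:
send_rows(
  increments=[
    {"dx":0,"dy":-0.002,"dz":0,"yaw":0,"claw":-0.1},
    {"dx":0,"dy":-0.002,"dz":0,"yaw":0,"claw":1},
    {"dx":0,"dy":-0.002,"dz":0,"yaw":0,"claw":1},
    {"dx":0,"dy":-0.002,"dz":0,"yaw":0,"claw":1},
    {"dx":0,"dy":-0.002,"dz":0,"yaw":0,"claw":1},
    {"dx":0,"dy":-0.002,"dz":0,"yaw":0,"claw":1},
    {"dx":0,"dy":-0.002,"dz":0,"yaw":0,"claw":1},
  ],
)

```text
time: 4.5
tool_pos: [0.5196, -0.1049, 0.0504]
tool_rot: [0.0, 0.766, 0.643, 0.0]
contact_force: [-0.4, -0.4, 2.6]
gripper_width: 0.162
grasp_force: 58.5
```

```bash
python3 -c "
from go import *
st()"
```

```text
t 4.5 tcp [ 0.5196 -0.1049  0.0504] fx mm [  -0.8 -171.5   50.4] angErr 0.001 F [-0.4 -0.4  2.6] w 13.8 gf 58.5 j6 -0.17
```

Request:
send_rows(
  increments=[
    {"dx":-0.02,"dy":-0.001,"dz":0,"yaw":0,"claw":1},
    {"dx":-0.04,"dy":-0.001,"dz":0,"yaw":0,"claw":1},
    {"dx":-0.06,"dy":-0.001,"dz":0,"yaw":0,"claw":1},
    {"dx":-0.08,"dy":-0.001,"dz":0,"yaw":0,"claw":1},
    {"dx":-0.1,"dy":-0.001,"dz":0,"yaw":0,"claw":1},
    {"dx":-0.12,"dy":-0.001,"dz":0,"yaw":0,"claw":1},
    {"dx":-0.13,"dy":-0.001,"dz":0,"yaw":0,"claw":1},
    {"dx":-0.13,"dy":-0.001,"dz":0,"yaw":0,"claw":1},
  ],
)

```text
time: 5.5
tool_pos: [0.5077, -0.1691, 0.0502]
tool_rot: [-0.0, 0.766, 0.643, 0.0]
contact_force: [-0.8, 1.0, -0.8]
gripper_width: 0.164
grasp_force: 58.6
```

```bash
python3 - <<'E'
from go import *
st()
img=manip.grab_frame("wrist")[:,:,::-1];img=np.clip(255*(img/255.)**.6,0,255).astype(np.uint8)
crop("",170,100,300,250,2.5,"pics/w3.png",img)
x,y,z=-80,-150,55
for q in[(0,-237,110),(x,y+1,110),(x,y+1,36)]:print(inc(f(*q),AL()))
E
```

```text
t 5.5 tcp [ 0.5077 -0.1691  0.0502] fx mm [  -1.4 -236.8   50.2] angErr 0.001 F [-0.8  1.  -0.8] w 13.9 gf 58.6 j6 -0.29
[-0.0009, 0.0028, -0.1196, 0.0006]
[0.1752, -0.1571, -0.1196, 0.0006]
[0.1752, -0.1571, 0.0284, 0.0006]
```

View pics/w3.png

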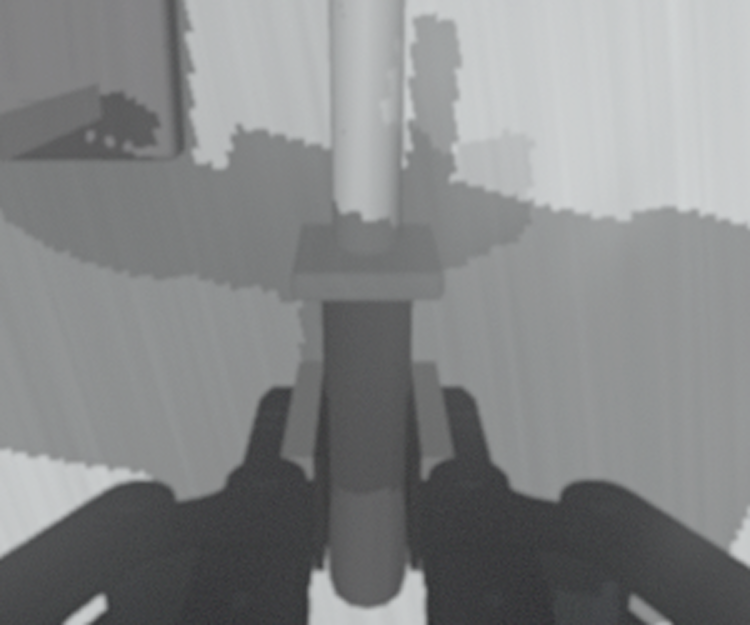

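Request:
send_rows(
  increments=[
    {"dx":0,"dy":0,"dz":-0.06,"yaw":0,"claw":1},
    {"dx":0,"dy":0,"dz":-0.12,"yaw":0,"claw":1},
    {"dx":0.03,"dy":-0.03,"dz":-0.12,"yaw":0,"claw":1},
    {"dx":0.09,"dy":-0.08,"dz":-0.12,"yaw":0,"claw":1},
    {"dx":0.15,"dy":-0.13,"dz":-0.12,"yaw":0,"claw":1},
    {"dx":0.1732,"dy":-0.1571,"dz":-0.12,"yaw":0,"claw":1},
    {"dx":0.1732,"dy":-0.1571,"dz":-0.12,"yaw":0,"claw":1},
    {"dx":0.1732,"dy":-0.1571,"dz":-0.06,"yaw":0,"claw":1},
    {"dx":0.1732,"dy":-0.1571,"dz":-0.024,"yaw":0,"claw":1},
    {"dx":0.1732,"dy":-0.1571,"dz":-0.024,"yaw":0,"claw":1},
    {"dx":0.1732,"dy":-0.1571,"dz":-0.024,"yaw":0,"claw":1},
  ],
)

```text
time: 6.92
tool_pos: [0.4462, -0.0704, 0.0631]
tool_rot: [0.001, 0.766, 0.643, 0.0]
contact_force: [-0.3, 0.1, -0.6]
gripper_width: 0.161
grasp_force: 58.8
```

```bash
python3 - <<'E'
from go import *
st()
img=manip.grab_frame("wrist")[:,:,::-1];img=np.clip(255*(img/255.)**.6,0,255).astype(np.uint8)
crop("",170,60,300,240,2.5,"pics/w4.png",img)
print(((w2px(cam("wrist"),[f(-98,-98,66),f(-62,-98,66),f(-87.75,-98,66),f(-72.25,-98,66),f(-87.75,-98,49),f(-72.25,-98,49)])-[170,60])*2.5).round().tolist())
E
```

```text
t 6.92 tcp [ 0.4462 -0.0704  0.0631] fx mm [ -79.1 -150.3   63.1] angErr 0.001 F [-0.3  0.1 -0.6] w 13.7 gf 58.8 j6 -0.15
[[258.0, 256.0], [456.0, 256.0], [314.0, 256.0], [399.0, 256.0], [319.0, 240.0], [396.0, 240.0]]
```

View pics/w4.png

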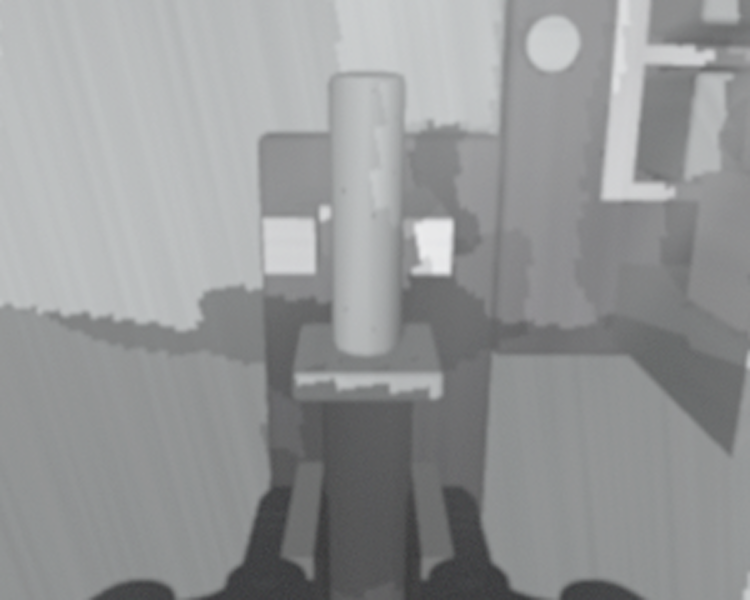

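The post notch is centred at u≈358 and the pin at u≈366, so I need about 1.5 mm to -x. Then lower.

Request:
send_rows(
  increments=[
    {"dx":0.002,"dy":-0.003,"dz":0,"yaw":0,"claw":1},
    {"dx":0.002,"dy":-0.003,"dz":0,"yaw":0,"claw":1},
    {"dx":0.002,"dy":-0.003,"dz":0.01,"yaw":0,"claw":1},
    {"dx":0.002,"dy":-0.003,"dz":0.02,"yaw":0,"claw":1},
    {"dx":0.002,"dy":-0.003,"dz":0.03,"yaw":0,"claw":1},
    {"dx":0.002,"dy":-0.003,"dz":0.04,"yaw":0,"claw":1},
    {"dx":0.002,"dy":-0.003,"dz":0.048,"yaw":0,"claw":1},
    {"dx":0.002,"dy":-0.003,"dz":0.053,"yaw":0,"claw":1},
    {"dx":0.002,"dy":-0.003,"dz":0.053,"yaw":0,"claw":1},
  ],
)

```text
time: 8.1
tool_pos: [0.4459, -0.0685, 0.0401]
tool_rot: [-0.0, 0.766, 0.643, 0.001]
contact_force: [-10.6, 7.4, 26.6]
gripper_width: 0.166
grasp_force: 58.2
```

```bash
python3 - <<'E'
from go import *
st()
img=manip.grab_frame("wrist")[:,:,::-1];img=np.clip(255*(img/255.)**.6,0,255).astype(np.uint8)
crop("",220,80,200,220,2,"pics/w5.png",img)
E
```

```text
t 8.1 tcp [ 0.4459 -0.0685  0.0401] fx mm [ -79.7 -148.5   40.1] angErr 0.001 F [-10.6   7.4  26.6] w 14.1 gf 58.2 j6 -0.14
```

View pics/w5.png

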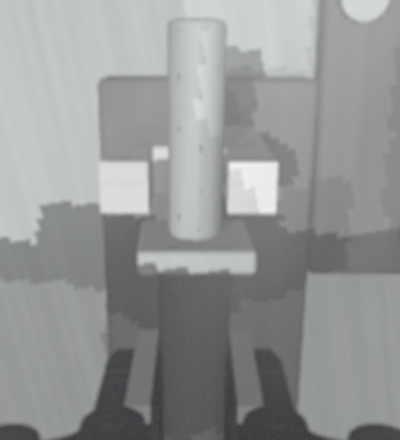

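The shaft (centre u≈196) bears on the +x notch wall (notch centre u≈189). I'll lift, shift and recheck.

Request:
send_rows(
  increments=[
    {"dx":0,"dy":0,"dz":-0.02,"yaw":0,"claw":1},
    {"dx":0,"dy":-0.001,"dz":-0.03,"yaw":0,"claw":1},
    {"dx":0,"dy":-0.001,"dz":-0.03,"yaw":0,"claw":1},
    {"dx":0,"dy":-0.001,"dz":-0.03,"yaw":0,"claw":1},
  ],
)

```text
time: 8.65
tool_pos: [0.443, -0.0685, 0.05]
tool_rot: [-0.0, 0.766, 0.643, -0.0]
contact_force: [-0.7, -0.3, -1.1]
gripper_width: 0.165
grasp_force: 58.4
```

```bash
python3 - <<'E'
from go import *
st()
img=manip.grab_frame("wrist")[:,:,::-1];cv2.imwrite("pics/w6.png",img)
g=cv2.cvtColor(img,cv2.COLOR_BGR2GRAY)
for v in(160,166,172,178):print(v,g[v,255:370].tolist())
E
```

```text
t 8.65 tcp [ 0.443  -0.0685  0.05  ] fx mm [ -82.5 -148.9   50. ] angErr 0.001 F [-0.7 -0.3 -1.1] w 14.1 gf 58.4 j6 -0.15
160 [158, 160, 159, 158, 158, 159, 157, 158, 159, 160, 162, 159, 159, 159, 159, 158, 158, 157, 158, 159, 159, 152, 132, 112, 138, 180, 195, 195, 194, 193, 193, 194, 194, 194, 194, 193, 195, 194, 193, 194, 193, 193, 192, 194, 194, 194, 182, 141, 104, 107, 125, 136, 140, 142, 143, 150, 155, 159, 162, 163, 163, 162, 161, 159, 155, 151, 146, 143, 140, 137, 134, 127, 118, 112, 102, 93, 89, 99, 105, 107, 105, 101, 92, 99, 152, 211, 229, 227, 226, 225, 225, 225, 224, 223, 223, 222, 222, 222, 221, 221, 221, 220, 220, 220, 220, 220, 208, 172, 117, 87, 86, 87, 89, 87, 87]
166 [158, 157, 159, 159, 158, 158, 158, 157, 157, 158, 160, 161, 159, 159, 158, 158, 157, 158, 157, 158, 160, 159, 144, 112, 127, 175, 191, 192, 191, 190, 191, 191, 190, 191, 192, 191, 191, 190, 190, 190, 190, 190, 191, 190, 191, 192, 182, 142, 103, 105, 124, 135, 140, 144, 149, 152, 156, 159, 161, 163, 162, 162, 160, 159, 154, 150, 146, 142, 140, 135, 130, 124, 117, 108, 99, 90, 89, 99, 104, 107, 127, 144
[... 586 characters left out ...]
93, 201, 215, 222, 221, 216, 215, 220, 222, 222, 221, 221, 220, 219, 219, 219, 219, 219, 219, 218, 196, 140, 101, 99, 100, 99, 98, 99, 97]
178 [93, 109, 137, 149, 149, 145, 133, 125, 126, 126, 119, 106, 99, 101, 114, 142, 157, 158, 152, 151, 150, 150, 139, 108, 105, 143, 175, 184, 184, 184, 184, 183, 184, 184, 184, 184, 184, 184, 185, 184, 185, 185, 184, 185, 185, 186, 175, 141, 108, 105, 123, 134, 140, 144, 148, 153, 157, 159, 160, 161, 160, 160, 158, 156, 150, 146, 143, 140, 137, 132, 126, 120, 112, 104, 95, 82, 71, 65, 64, 66, 65, 65, 67, 91, 136, 171, 182, 181, 179, 180, 178, 177, 177, 187, 204, 212, 213, 213, 212, 212, 210, 208, 209, 209, 210, 202, 173, 124, 100, 99, 98, 97, 98, 98, 97]
```

Request:
send_rows(
  increments=[
    {"dx":0,"dy":0.0034,"dz":0,"yaw":0,"claw":1},
    {"dx":0,"dy":0.0034,"dz":0,"yaw":0,"claw":1},
    {"dx":0,"dy":0.0034,"dz":0.008,"yaw":0,"claw":1},
    {"dx":0,"dy":0.0034,"dz":0.016,"yaw":0,"claw":1},
    {"dx":0,"dy":0.0034,"dz":0.022,"yaw":0,"claw":1},
    {"dx":0,"dy":0.0034,"dz":0.025,"yaw":0,"claw":1},
    {"dx":0,"dy":0.0034,"dz":0.027,"yaw":0,"claw":1},
    {"dx":0,"dy":0.0034,"dz":0.027,"yaw":0,"claw":1},
  ],
)

```text
time: 9.7
tool_pos: [0.4454, -0.0687, 0.0402]
tool_rot: [-0.001, 0.766, 0.643, -0.001]
contact_force: [-12.1, 5.0, 22.6]
gripper_width: 0.166
grasp_force: 61.0
```

```bash
python3 - <<'E'
from go import *
st()
E
```

```text
t 9.7 tcp [ 0.4454 -0.0687  0.0402] fx mm [ -80.2 -148.8   40.2] angErr 0.001 F [-12.1   5.   22.6] w 14.1 gf 61.0 j6 -0.14
```

Request:
send_rows(
  increments=[
    {"dx":0,"dy":-0.001,"dz":-0.002,"yaw":0,"claw":1},
    {"dx":0,"dy":-0.003,"dz":-0.003,"yaw":0,"claw":1},
    {"dx":0,"dy":-0.003,"dz":-0.003,"yaw":0,"claw":1},
    {"dx":0,"dy":-0.003,"dz":-0.003,"yaw":0,"claw":1},
  ],
)

```text
time: 10.2
tool_pos: [0.4452, -0.0687, 0.0405]
tool_rot: [0.001, 0.766, 0.643, 0.001]
contact_force: [-0.9, 2.5, 6.7]
gripper_width: 0.166
grasp_force: 59.3
```

```bash
python3 - <<'E'
from go import *
st();print(manip.state()["ft_torque"].round(2))
img=manip.grab_frame("wrist")[:,:,::-1];cv2.imwrite("pics/w7.png",img)
g=cv2.cvtColor(img,cv2.COLOR_BGR2GRAY)
for v in(95,115,166,172):print(v,g[v,270:370].tolist())
E
```

```text
t 10.2 tcp [ 0.4452 -0.0687  0.0405] fx mm [ -80.4 -148.8   40.5] angErr 0.001 F [-0.9  2.5  6.7] w 14.1 gf 59.3 j6 -0.15
[ 0.17  0.29 -0.01]
95 [167, 167, 167, 167, 166, 162, 162, 161, 161, 161, 160, 160, 163, 164, 164, 164, 165, 166, 166, 169, 171, 167, 166, 166, 168, 168, 167, 165, 163, 163, 163, 164, 160, 144, 125, 127, 136, 143, 146, 151, 157, 161, 163, 167, 171, 173, 175, 179, 179, 177, 162, 152, 170, 181, 179, 174, 170, 162, 158, 150, 142, 136, 137, 160, 177, 181, 181, 181, 182, 181, 180, 177, 178, 180, 179, 180, 181, 182, 183, 183, 183, 182, 181, 182, 184, 186, 185, 182, 182, 181, 179, 177, 177, 175, 177, 177, 177, 176, 176, 177]
115 [168, 168, 167, 167, 166, 166, 164, 163, 162, 160, 158, 158, 158, 157, 158, 158, 160, 163, 162, 162, 163, 162, 165, 167, 166, 164, 163, 162, 165, 163, 162, 160, 156, 141, 126, 129, 137, 142, 148, 152, 156, 159, 162, 166, 169, 172, 174, 176, 175, 172, 174, 183, 184, 180, 175, 169, 163, 157, 149, 142, 133, 123, 110, 106, 107, 108, 107, 106, 106, 106, 107, 107, 107, 107, 105, 106, 106, 107, 112, 130, 155, 165, 164, 160, 158, 158, 160, 161, 162, 160,
[... 338 characters left out ...]
 119, 111, 102, 92, 100, 120, 117, 104, 115, 158, 204, 228, 231, 230, 229, 229, 228, 229, 228, 228, 227, 227, 227, 226, 226, 225, 225, 224, 224, 224, 224, 224, 216, 177, 120, 87, 86, 87, 87, 87, 87, 88, 92]
172 [164, 176, 190, 198, 198, 196, 198, 197, 196, 197, 196, 196, 196, 197, 197, 196, 197, 197, 197, 197, 197, 197, 198, 198, 199, 180, 127, 86, 94, 107, 108, 108, 105, 101, 98, 119, 136, 143, 148, 150, 156, 161, 165, 167, 167, 166, 166, 164, 163, 158, 153, 150, 146, 143, 139, 133, 125, 118, 107, 98, 89, 98, 130, 146, 121, 124, 165, 191, 196, 195, 194, 193, 194, 204, 222, 226, 226, 225, 224, 224, 224, 223, 223, 222, 221, 221, 221, 221, 222, 204, 155, 111, 96, 95, 95, 95, 97, 101, 105, 110]
```

Request:
send_rows(
  increments=[
    {"dx":0,"dy":-0.0015,"dz":-0.004,"yaw":0,"claw":1},
    {"dx":0,"dy":-0.0015,"dz":-0.004,"yaw":0,"claw":1},
    {"dx":0,"dy":-0.0015,"dz":0.004,"yaw":0,"claw":1},
    {"dx":0,"dy":-0.0015,"dz":0.004,"yaw":0,"claw":1},
  ],
)

```text
time: 10.75
tool_pos: [0.4437, -0.0685, 0.0402]
tool_rot: [-0.001, 0.766, 0.643, -0.0]
contact_force: [-11.0, 4.4, 25.2]
gripper_width: 0.163
grasp_force: 61.5
```

```bash
python3 - <<'E'
from go import *
st();print(manip.state()["ft_torque"].round(2))
E
```

```text
t 10.75 tcp [ 0.4437 -0.0685  0.0402] fx mm [ -81.8 -148.9   40.2] angErr 0.001 F [-11.    4.4  25.2] w 13.9 gf 61.5 j6 -0.15
[ 0.53  1.92 -0.05]
```

```bash
python3 - <<'E'
from go import *
p=w2px(cam("side"),[f(-80,-150,55)])[0];print(p)
crop("side",int(p[0])-60,int(p[1])-60,120,90,6,"pics/s2.png")
E
```

```text
[369.6256099  211.95504268]
```

View pics/s2.png

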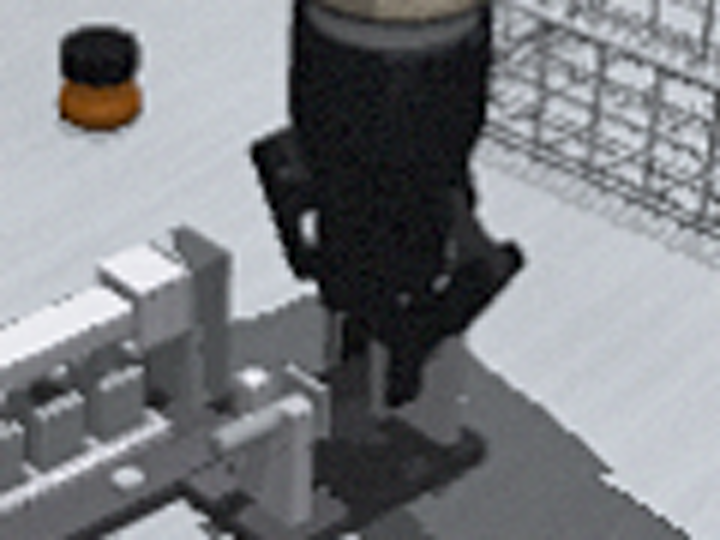

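The shaft lies in the notch of the shaft post and the grip is below the post walls. I'll relieve the pressure and release.

Request:
send_rows(
  increments=[
    {"dx":0,"dy":0.001,"dz":-0.004,"yaw":0,"claw":1},
    {"dx":0,"dy":0.001,"dz":-0.004,"yaw":0,"claw":1},
    {"dx":0,"dy":0.001,"dz":-0.004,"yaw":0,"claw":0.55},
    {"dx":0,"dy":0.001,"dz":-0.004,"yaw":0,"claw":0.4},
    {"dx":0,"dy":0.001,"dz":-0.004,"yaw":0,"claw":0.3},
    {"dx":0,"dy":0.001,"dz":-0.004,"yaw":0,"claw":0.2},
    {"dx":0,"dy":0.001,"dz":-0.004,"yaw":0,"claw":0.2},
  ],
)

```text
time: 11.68
tool_pos: [0.4434, -0.0686, 0.0386]
tool_rot: [-0.0, 0.766, 0.643, -0.0]
contact_force: [0.2, 1.0, -0.5]
gripper_width: 0.399
grasp_force: 0.0
```

```bash
python3 - <<'E'
from go import *
st()
img=manip.grab_frame("wrist")[:,:,::-1];cv2.imwrite("pics/w8.png",img)
g=cv2.cvtColor(img,cv2.COLOR_BGR2GRAY)
for v in(115,172,240,250):print(v,g[v,270:370].tolist())
E
```

```text
t 11.68 tcp [ 0.4434 -0.0686  0.0386] fx mm [ -82.1 -149.    38.6] angErr 0.001 F [ 0.2  1.  -0.5] w 33.9 gf 0.0 j6 -0.15
115 [169, 170, 171, 172, 172, 172, 171, 169, 170, 169, 168, 166, 165, 164, 162, 163, 163, 161, 162, 164, 165, 166, 166, 166, 167, 168, 170, 169, 168, 167, 167, 168, 168, 158, 141, 130, 139, 144, 150, 153, 158, 162, 165, 169, 172, 176, 178, 180, 183, 187, 195, 197, 193, 189, 184, 179, 173, 167, 161, 153, 146, 139, 127, 115, 111, 111, 111, 110, 111, 111, 111, 110, 110, 108, 110, 111, 110, 110, 110, 110, 111, 113, 120, 140, 159, 165, 165, 164, 163, 163, 165, 166, 166, 165, 164, 162, 160, 160, 163, 168]
172 [166, 168, 169, 161, 147, 159, 189, 202, 202, 202, 200, 201, 201, 201, 202, 201, 201, 201, 200, 202, 202, 202, 201, 201, 203, 201, 201, 203, 203, 185, 130, 93, 102, 110, 102, 88, 103, 135, 149, 153, 158, 162, 165, 170, 172, 173, 173, 172, 172, 168, 163, 158, 155, 152, 147, 145, 139, 131, 122, 114, 104, 97, 94, 106, 110, 117, 148, 171, 137, 102, 132, 182, 201, 213, 225, 230, 229, 228, 228, 228, 227, 227, 227, 226, 225, 225, 225, 225, 224, 224, 224, 223, 224, 225, 211, 166, 118, 103, 104, 100]
240 [109, 109, 110, 111, 113, 114, 104, 76, 53, 49, 51, 54, 61, 62, 65, 64, 64, 64, 63, 64, 63, 61, 55, 52, 51, 51, 52, 52, 51, 50, 47, 43, 45, 48, 47, 49, 50, 49, 49, 51, 50, 52, 52, 54, 52, 53, 54, 54, 56, 53, 55, 55, 56, 52, 54, 56, 55, 54, 55, 55, 54, 54, 54, 52, 52, 52, 53, 56, 57, 55, 57, 55, 58, 57, 57, 58, 56, 56, 59, 64, 69, 67, 69, 67, 66, 66, 66, 67, 67, 68, 68, 69, 69, 69, 69, 69, 68, 68, 68, 67]
250 [72, 72, 72, 72, 73, 73, 68, 55, 39, 31, 31, 31, 37, 52, 61, 64, 62, 64, 63, 62, 61, 62, 61, 58, 54, 49, 48, 50, 50, 50, 45, 43, 43, 45, 47, 47, 47, 48, 49, 49, 49, 51, 49, 49, 51, 51, 51, 52, 52, 52, 53, 53, 52, 52, 51, 52, 52, 52, 52, 52, 50, 51, 49, 48, 50, 53, 60, 65, 64, 64, 64, 66, 67, 66, 66, 66, 65, 66, 65, 64, 55, 42, 36, 33, 38, 43, 56, 69, 72, 73, 72, 72, 73, 71, 72, 72, 69, 68, 66, 65]
```

```bash
python3 -c "
from go import *
print(inc(f(-82,-149,180),AL()),inc(f(0,0,200),AL()))"
```

```text
[-0.0001, 0.0002, -0.2828, 0.0007] [0.2977, 0.1645, -0.3228, 0.0007]
```

Request:
send_rows(
  increments=[
    {"dx":0,"dy":0,"dz":-0.03,"yaw":0,"claw":0.2},
    {"dx":0,"dy":0,"dz":-0.08,"yaw":0,"claw":0.2},
    {"dx":0,"dy":0,"dz":-0.18,"yaw":0,"claw":0.2},
    {"dx":0,"dy":0,"dz":-0.28,"yaw":0,"claw":0.2},
    {"dx":0,"dy":0,"dz":-0.28,"yaw":0,"claw":0.2},
    {"dx":0.298,"dy":0.164,"dz":-0.323,"yaw":0,"claw":0.2},
    {"dx":0.298,"dy":0.164,"dz":-0.323,"yaw":0,"claw":0.2},
    {"dx":0.298,"dy":0.164,"dz":-0.323,"yaw":0,"claw":0.2},
    {"dx":0.298,"dy":0.164,"dz":-0.323,"yaw":0,"claw":0.2},
    {"dx":0.298,"dy":0.164,"dz":-0.323,"yaw":0,"claw":0.2},
    {"dx":0.298,"dy":0.164,"dz":-0.323,"yaw":0,"claw":0.2},
  ],
)

```text
time: 13.1
tool_pos: [0.5493, 0.0631, 0.1997]
tool_rot: [-0.0, 0.766, 0.642, -0.0]
contact_force: [-0.4, 0.7, 0.4]
gripper_width: 0.397
grasp_force: 0.0
```

```bash
python3 - <<'E'
from go import *
s=manip.state();st();img=manip.grab_frame("wrist")[:,:,::-1];cv2.imwrite("pics/w9.png",img)
c=cam("wrist",s);q=w2px(c,[f(0,25,114)])[0];print("pred knob top",q)
g=img.max(2);u,v=q.astype(int);sub=(g[max(0,v-40):v+40,u-40:u+40]<45).astype(np.uint8)
n,l,stt,ce=cv2.connectedComponentsWithStats(sub)
for i in range(1,n):
    if stt[i,4]>30:print(stt[i]+[u-40,max(0,v-40),0,0,0],ce[i]+[u-40,max(0,v-40)])
# knob top seen as circle: 
print(inc(f(0,25,150),AL()),inc(f(0,25,86),AL()))
E
```

```text
t 13.1 tcp [0.5493 0.0631 0.1997] fx mm [ -0.9  -0.9 199.7] angErr -0.0 F [-0.4  0.7  0.4] w 33.7 gf 0.0 j6 0.16
pred knob top [316.81502532 174.36993388]
[0.0518, 0.0016, 0.0997, -0.0002] [0.0518, 0.0017, 0.2277, -0.0002]
```

```bash
python3 - <<'E'
import cv2,numpy as np
g=cv2.imread("pics/w9.png").max(2);print(g[130:216:4,286:352:4])
E
```

```text
[[ 90  91  91 162 148 158 162 163 166 166 160 110 110 114  95 102 103]
 [ 91  96  93 161 150 158 162 163 165 164 162 107 119 114  87 101 101]
 [ 98  99  96 165 150 157 163 163 165 165 162 104 119 111  94  98  99]
 [ 98  98  97 176 150 156 163 163 166 165 162  98 117 110  83  96  98]
 [ 98  97  96 173 161 156 163 163 166 166 161 110 117 109  92  95  98]
 [ 97  98  96 170 147 156 163 163 167 166 162  89 116 100  88  94  96]
 [ 97  96  93 182 148 154 163  92  71 112 163  89 116 100  75  95  96]
 [ 95  95  93 167 146 154  64  57  55  54  93  83 116 100  68  76  96]
 [ 94  95  93 181 150 149  54  59  56  53  51  84 113  92  68  70  95]
 [ 95  93  92 167 149 120  57  57  55  52  48  83 114  90  67  84  96]
 [ 93  94  91 184 150  84  55  53  50  51  49  73 114  86  85  92  95]
 [ 92  92  90 174 160 131  50  49  48  49  45  91 114  85  90  92  95]
 [ 92  91  88 185 149 163  73  44  45  44 124  92 116  82  86  93  93]
 [ 91  91  88 188 149 169 196 156 117 171 193  89 114  80  88  87  82]
 [ 91  90  86 180 152 168 195 194 198 199 192  85 114  82  68  70  72]
 [ 90  89  85 165 145 169 196 194 197 198 192  88 114  78  66  69  72]
 [ 81  72  59 101  80 168 196 193 190 187 150  78 113  77  67  69  70]
 [ 58  57  56 105  80 105 120 110 113 115 112  78 114  72  66  70  71]
 [ 56  57  54  99  82  96 111 113 115 114 112  96 112  71  66  67  69]
 [ 58  55  56 106  79  94 112 112 113 115 111  78 113  68  64  68  68]
 [ 56  54  54 100  80  93 111 111 114 115 111  76 112  68  68  66  68]
 [ 57  56  53 104  80  95 111 109 112 113 109  78 111  65  85  66  67]]
```

Request:
send_rows(
  increments=[
    {"dx":0.056,"dy":0.0017,"dz":0.1,"yaw":0,"claw":0.1},
    {"dx":0.056,"dy":0.0017,"dz":0.1,"yaw":0,"claw":0.1},
    {"dx":0.056,"dy":0.0017,"dz":0.14,"yaw":0,"claw":0.1},
    {"dx":0.056,"dy":0.0017,"dz":0.18,"yaw":0,"claw":0.1},
    {"dx":0.056,"dy":0.0017,"dz":0.21,"yaw":0,"claw":0.1},
    {"dx":0.056,"dy":0.0017,"dz":0.228,"yaw":0,"claw":0.1},
    {"dx":0.056,"dy":0.0017,"dz":0.228,"yaw":0,"claw":0.1},
    {"dx":0.056,"dy":0.0017,"dz":0.228,"yaw":0,"claw":1},
    {"dx":0.056,"dy":0.0017,"dz":0.228,"yaw":0,"claw":1},
    {"dx":0.056,"dy":0.0017,"dz":0.228,"yaw":0,"claw":1},
    {"dx":0.056,"dy":0.0017,"dz":0.228,"yaw":0,"claw":1},
    {"dx":0.056,"dy":0.0017,"dz":0.228,"yaw":0,"claw":1},
  ],
)

```text
time: 14.65
tool_pos: [0.5564, 0.0914, 0.0871]
tool_rot: [0.0, 0.766, 0.643, 0.001]
contact_force: [-0.3, -0.3, 5.6]
gripper_width: 0.188
grasp_force: 58.9
```

```bash
python3 - <<'E'
from go import *
st()
s=manip.state();p,M=tool(s)
# arc from current grasp: hinge 90 from knob at fixture y+90
import json
for th in np.linspace(.12,1.72,15):
    d=np.array([90*np.sin(th),90-90*np.cos(th)])  # fixture x,y shift
    print("{\"dx\": %.3f, \"dy\": %.3f, \"dz\": 0, \"yaw\": 0, \"claw\": 1},"%(d[1]/500,d[0]/500))
E
```

```text
t 14.65 tcp [0.5564 0.0914 0.0871] fx mm [ 1.2 28.2 87.1] angErr 0.001 F [-0.3 -0.3  5.6] w 16.0 gf 58.9 j6 0.21
{"dx": 0.001, "dy": 0.022, "dz": 0, "yaw": 0, "claw": 1},
{"dx": 0.005, "dy": 0.042, "dz": 0, "yaw": 0, "claw": 1},
{"dx": 0.011, "dy": 0.061, "dz": 0, "yaw": 0, "claw": 1},
{"dx": 0.019, "dy": 0.080, "dz": 0, "yaw": 0, "claw": 1},
{"dx": 0.029, "dy": 0.098, "dz": 0, "yaw": 0, "claw": 1},
{"dx": 0.041, "dy": 0.115, "dz": 0, "yaw": 0, "claw": 1},
{"dx": 0.055, "dy": 0.130, "dz": 0, "yaw": 0, "claw": 1},
{"dx": 0.071, "dy": 0.143, "dz": 0, "yaw": 0, "claw": 1},
{"dx": 0.088, "dy": 0.155, "dz": 0, "yaw": 0, "claw": 1},
{"dx": 0.106, "dy": 0.164, "dz": 0, "yaw": 0, "claw": 1},
{"dx": 0.125, "dy": 0.172, "dz": 0, "yaw": 0, "claw": 1},
{"dx": 0.145, "dy": 0.177, "dz": 0, "yaw": 0, "claw": 1},
{"dx": 0.166, "dy": 0.179, "dz": 0, "yaw": 0, "claw": 1},
{"dx": 0.186, "dy": 0.180, "dz": 0, "yaw": 0, "claw": 1},
{"dx": 0.207, "dy": 0.178, "dz": 0, "yaw": 0, "claw": 1},
```

Request:
send_rows(
  increments=[
    {"dx":0.001,"dy":0.022,"dz":0,"yaw":0,"claw":1},
    {"dx":0.005,"dy":0.042,"dz":0,"yaw":0,"claw":1},
    {"dx":0.011,"dy":0.061,"dz":0,"yaw":0,"claw":1},
    {"dx":0.019,"dy":0.08,"dz":0,"yaw":0,"claw":1},
    {"dx":0.029,"dy":0.098,"dz":0,"yaw":0,"claw":1},
    {"dx":0.041,"dy":0.115,"dz":0,"yaw":0,"claw":1},
    {"dx":0.055,"dy":0.13,"dz":0,"yaw":0,"claw":1},
    {"dx":0.071,"dy":0.143,"dz":0,"yaw":0,"claw":1},
    {"dx":0.088,"dy":0.155,"dz":0,"yaw":0,"claw":1},
    {"dx":0.106,"dy":0.164,"dz":0,"yaw":0,"claw":1},
    {"dx":0.125,"dy":0.172,"dz":0,"yaw":0,"claw":1},
    {"dx":0.145,"dy":0.177,"dz":0,"yaw":0,"claw":1},
    {"dx":0.166,"dy":0.179,"dz":0,"yaw":0,"claw":1},
    {"dx":0.186,"dy":0.18,"dz":0,"yaw":0,"claw":1},
    {"dx":0.207,"dy":0.178,"dz":0,"yaw":0,"claw":1},
    {"dx":0.207,"dy":0.178,"dz":0,"yaw":0,"claw":1},
  ],
)

```text
time: 16.65
tool_pos: [0.6614, 0.1789, 0.0867]
tool_rot: [-0.0, 0.766, 0.643, 0.0]
contact_force: [-2.7, 2.7, 4.8]
gripper_width: 0.189
grasp_force: 60.1
```

```bash
python3 - <<'E'
from go import *
st()
p=f(89,130,0)
print(inc(f(0,-60,300),AL()))
E
```

```text
t 16.65 tcp [0.6614 0.1789 0.0867] fx mm [ 89.3 132.7  86.7] angErr 0.002 F [-2.7  2.7  4.8] w 16.0 gf 60.1 j6 0.33
[-0.3846, -0.1793, -0.427, 0.0011]
```

Request:
send_rows(
  increments=[
    {"dx":0,"dy":0,"dz":0,"yaw":0,"claw":0.1},
    {"dx":0,"dy":0,"dz":0,"yaw":0,"claw":0.1},
    {"dx":0,"dy":0,"dz":0,"yaw":0,"claw":0.1},
    {"dx":0,"dy":0,"dz":0,"yaw":0,"claw":0.1},
    {"dx":0,"dy":0,"dz":-0.06,"yaw":0,"claw":0.1},
    {"dx":0,"dy":0,"dz":-0.16,"yaw":0,"claw":0.1},
    {"dx":-0.38,"dy":-0.2,"dz":-0.37,"yaw":0,"claw":-0.1},
    {"dx":-0.38,"dy":-0.2,"dz":-0.37,"yaw":0,"claw":-0.1},
    {"dx":-0.38,"dy":-0.2,"dz":-0.37,"yaw":0,"claw":-0.1},
    {"dx":-0.38,"dy":-0.2,"dz":-0.37,"yaw":0,"claw":-0.1},
    {"dx":-0.38,"dy":-0.2,"dz":-0.37,"yaw":0,"claw":-0.1},
    {"dx":-0.38,"dy":-0.2,"dz":-0.37,"yaw":0,"claw":-0.1},
    {"dx":-0.38,"dy":-0.2,"dz":-0.37,"yaw":0,"claw":-0.1},
    {"dx":-0.38,"dy":-0.2,"dz":-0.37,"yaw":0,"claw":-0.1},
  ],
)

```text
time: 18.4
tool_pos: [0.53, 0.0089, 0.27]
tool_rot: [-0.001, 0.766, 0.643, -0.001]
contact_force: [-0.7, -0.3, 0.3]
gripper_width: 0.553
grasp_force: 0.0
```

```bash
python3 - <<'E'
from go import *
import pickle
s=manip.state();st();img=manip.grab_frame("wrist")[:,:,::-1].copy();cv2.imwrite("pics/w10.png",img);pickle.dump(s,open("w10.pkl","wb"))
c=cam("wrist",s);U0,V0,k=215,15,3
im=np.clip(255*(img/255.)**.7,0,255).astype(np.uint8);crop("",U0,V0,230,195,k,"pics/w10c.png",im)
for y in(77.5,46.5,15.5,-15.5,-46.5,-77.5):print(y,((w2px(c,[f(-13,y,44),f(13,y,44),f(0,y,60)])-[U0,V0])*k).round().tolist())
E
```

```text
t 18.4 tcp [0.53   0.0089 0.27  ] fx mm [-10.4 -57.6 270. ] angErr 0.002 F [-0.7 -0.3  0.3] w 47.0 gf 0.0 j6 0.05
77.5 [[297.0, 94.0], [369.0, 95.0], [334.0, 87.0]]
46.5 [[297.0, 185.0], [367.0, 185.0], [333.0, 182.0]]
15.5 [[297.0, 272.0], [365.0, 272.0], [332.0, 273.0]]
-15.5 [[297.0, 355.0], [364.0, 355.0], [331.0, 359.0]]
-46.5 [[297.0, 433.0], [362.0, 434.0], [331.0, 441.0]]
-77.5 [[297.0, 509.0], [361.0, 509.0], [330.0, 519.0]]
```

View pics/w10c.png

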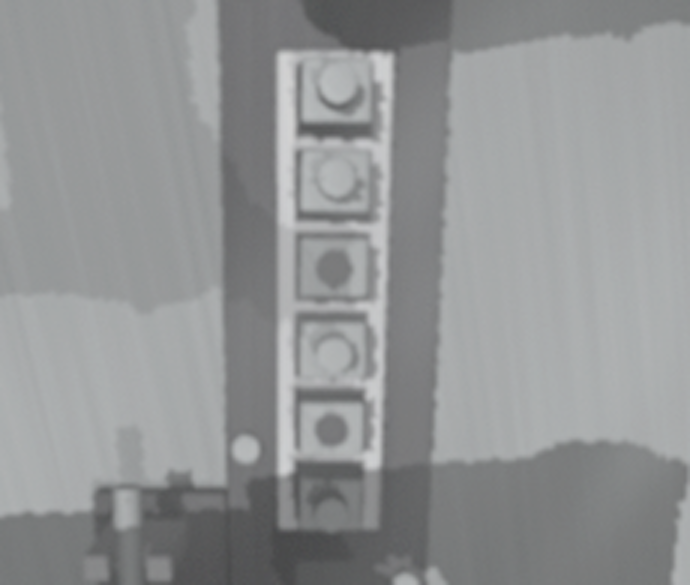

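Top to bottom in the crop: core (340,83), core (337,178), flat with dark patch (335,268) which is broken, core (335,352), broken (331,430), core in shadow (327,507). That makes four finished (y 77.5, 46.5, -15.5, -77.5) and two broken (15.5, -46.5). The pin lies in its rest at lower left.

```bash
cat > bins.py <<'E'
from go import *
def inv(w):
    c,n=np.cos(FX[2]),np.sin(FX[2]);d=np.asarray(w)[:,:2]-FX[:2];return np.c_[c*d[:,0]+n*d[:,1],-n*d[:,0]+c*d[:,1]]*1e3
def chk(save=None):
    a=cv2.imread("pics/top0.png");b=manip.grab_frame("top")[:,:,::-1].copy()
    if save:cv2.imwrite(save,b)
    for n,(u,v,w,h) in dict(basket=(436,172,80,94),box=(144,196,74,78)).items():
        t=a[v:v+h,u:u+w];s=b[v-30:v+h+30,u-30:u+w+30]
        m=cv2.matchTemplate(s,t,cv2.TM_CCOEFF_NORMED);_,q,_,l=cv2.minMaxLoc(m);print(n,"shift px",l[0]-30,l[1]-30,"score",round(q,2))
if __name__=="__main__":
    T=cam("top")
    for n,z,px in(("box",.07,[(155,202),(213,203),(207,268),(150,264)]),("basket",.08,[(446,179),(508,179),(509,257),(443,259)])):
        w=px2w(T,px,z);print(n,w.mean(0).round(3),inv(w).round().tolist(),inv(w).mean(0).round())
    st();chk()
E
python3 bins.py
```

```text
box [0.456 0.369 0.07 ] [[-77.0, 372.0], [-53.0, 221.0], [-219.0, 199.0], [-235.0, 346.0]] [-146.  284.]
basket [ 0.494 -0.393  0.08 ] [[113.0, -369.0], [142.0, -531.0], [-62.0, -552.0], [-95.0, -385.0]] [  25. -459.]
t 18.45 tcp [0.53   0.0088 0.2702] fx mm [-10.4 -57.7 270.2] angErr 0.002 F [ 0.8 -0.6  0.6] w 46.7 gf 0.0 j6 0.05
basket shift px 0 0 score 1.0
box shift px 0 0 score 1.0
```

Request:
send_rows(
  increments=[
    {"dx":-0.036,"dy":0.023,"dz":0.2,"yaw":0,"claw":-0.1},
    {"dx":-0.036,"dy":0.023,"dz":0.34,"yaw":0,"claw":-0.1},
    {"dx":-0.036,"dy":0.023,"dz":0.34,"yaw":0,"claw":-0.1},
    {"dx":-0.036,"dy":0.023,"dz":0.36,"yaw":0,"claw":-0.1},
    {"dx":-0.036,"dy":0.023,"dz":0.4,"yaw":0,"claw":-0.1},
    {"dx":-0.036,"dy":0.023,"dz":0.44,"yaw":0,"claw":-0.1},
    {"dx":-0.036,"dy":0.023,"dz":0.47,"yaw":0,"claw":-0.1},
    {"dx":-0.036,"dy":0.023,"dz":0.494,"yaw":0,"claw":-0.1},
    {"dx":-0.036,"dy":0.023,"dz":0.494,"yaw":0,"claw":-0.1},
    {"dx":-0.036,"dy":0.023,"dz":0.494,"yaw":0,"claw":1},
    {"dx":-0.036,"dy":0.023,"dz":0.494,"yaw":0,"claw":1},
    {"dx":-0.036,"dy":0.023,"dz":0.494,"yaw":0,"claw":1},
    {"dx":-0.036,"dy":0.023,"dz":0.494,"yaw":0,"claw":1},
    {"dx":-0.036,"dy":0.023,"dz":0.494,"yaw":0,"claw":1},
  ],
)

```text
time: 20.25
tool_pos: [0.5383, -0.0116, 0.0252]
tool_rot: [-0.0, 0.766, 0.643, -0.0]
contact_force: [-3.4, 0.9, 6.4]
gripper_width: 0.292
grasp_force: 60.4
```

```bash
python3 -c "
from bins import *
st();chk()"
```

```text
t 20.25 tcp [ 0.5383 -0.0116  0.0252] fx mm [  1.3 -76.3  25.2] angErr 0.001 F [-3.4  0.9  6.4] w 24.8 gf 60.4 j6 0.01
basket shift px 0 0 score 1.0
box shift px 0 0 score 1.0
```

Request:
send_rows(
  increments=[
    {"dx":0,"dy":0,"dz":-0.04,"yaw":0,"claw":1},
    {"dx":0,"dy":0,"dz":-0.12,"yaw":0,"claw":1},
    {"dx":0,"dy":0,"dz":-0.24,"yaw":0,"claw":1},
    {"dx":-0.05,"dy":0.01,"dz":-0.254,"yaw":0,"claw":1},
    {"dx":-0.15,"dy":0.03,"dz":-0.254,"yaw":0,"claw":1},
    {"dx":-0.25,"dy":0.04,"dz":-0.254,"yaw":0,"claw":1},
    {"dx":-0.35,"dy":0.06,"dz":-0.254,"yaw":0,"claw":1},
    {"dx":-0.45,"dy":0.08,"dz":-0.254,"yaw":0,"claw":1},
    {"dx":-0.55,"dy":0.09,"dz":-0.254,"yaw":0,"claw":1},
    {"dx":-0.65,"dy":0.11,"dz":-0.254,"yaw":0,"claw":1},
    {"dx":-0.75,"dy":0.13,"dz":-0.254,"yaw":0,"claw":1},
    {"dx":-0.833,"dy":0.138,"dz":-0.254,"yaw":0,"claw":1},
    {"dx":-0.833,"dy":0.138,"dz":-0.254,"yaw":0,"claw":1},
    {"dx":-0.833,"dy":0.138,"dz":-0.2,"yaw":0,"claw":1},
    {"dx":-0.833,"dy":0.138,"dz":-0.12,"yaw":0,"claw":1},
    {"dx":-0.833,"dy":0.138,"dz":-0.06,"yaw":0,"claw":1},
    {"dx":-0.833,"dy":0.138,"dz":-0.044,"yaw":0,"claw":1},
  ],
)

```text
time: 22.42
tool_pos: [0.5327, -0.4313, 0.043]
tool_rot: [-0.003, 0.766, 0.643, -0.0]
contact_force: [-0.3, -0.7, -2.1]
gripper_width: 0.29
grasp_force: 59.5
```

```bash
python3 - <<'E'
from go import *
s=manip.state();st();img=manip.grab_frame("wrist")[:,:,::-1].copy();im=np.clip(255*(img/255.)**.6,0,255).astype(np.uint8)
cv2.imwrite("pics/w11.png",im)
E
```

```text
t 22.43 tcp [ 0.5327 -0.4313  0.043 ] fx mm [  69.  -490.6   43. ] angErr 0.002 F [-0.3 -0.7 -2.1] w 24.7 gf 59.5 j6 -0.62
```

View pics/w11.png

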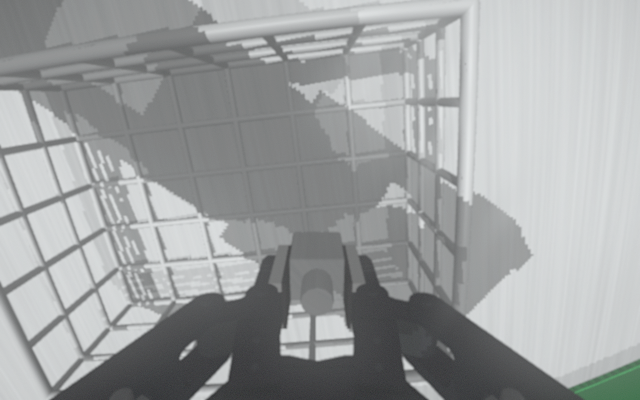

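Held over the basket's inside. Releasing and going to the next insert (y −15.5).

Request:
send_rows(
  increments=[
    {"dx":0,"dy":0,"dz":0,"yaw":0,"claw":0.1},
    {"dx":0,"dy":0,"dz":0,"yaw":0,"claw":0.1},
    {"dx":0,"dy":0,"dz":0,"yaw":0,"claw":0.0},
    {"dx":0,"dy":0,"dz":-0.1,"yaw":0,"claw":0.0},
    {"dx":0,"dy":0,"dz":-0.2,"yaw":0,"claw":0.0},
    {"dx":0.08,"dy":-0.01,"dz":-0.21,"yaw":0,"claw":-0.1},
    {"dx":0.19,"dy":-0.03,"dz":-0.21,"yaw":0,"claw":-0.1},
    {"dx":0.3,"dy":-0.04,"dz":-0.21,"yaw":0,"claw":-0.1},
    {"dx":0.41,"dy":-0.06,"dz":-0.21,"yaw":0,"claw":-0.1},
    {"dx":0.52,"dy":-0.08,"dz":-0.21,"yaw":0,"claw":-0.1},
    {"dx":0.63,"dy":-0.09,"dz":-0.21,"yaw":0,"claw":-0.1},
    {"dx":0.74,"dy":-0.11,"dz":-0.21,"yaw":0,"claw":-0.1},
    {"dx":0.85,"dy":-0.13,"dz":-0.21,"yaw":0,"claw":-0.1},
    {"dx":0.956,"dy":-0.138,"dz":-0.21,"yaw":0,"claw":-0.1},
    {"dx":0.956,"dy":-0.138,"dz":-0.2,"yaw":0,"claw":-0.1},
    {"dx":0.956,"dy":-0.138,"dz":-0.1,"yaw":0,"claw":-0.1},
    {"dx":0.956,"dy":-0.138,"dz":-0.04,"yaw":0,"claw":-0.1},
    {"dx":0.956,"dy":-0.138,"dz":0.0,"yaw":0,"claw":-0.1},
    {"dx":0.956,"dy":-0.138,"dz":0.03,"yaw":0,"claw":-0.1},
    {"dx":0.956,"dy":-0.138,"dz":0.048,"yaw":0,"claw":-0.1},
  ],
)

```text
time: 24.98
tool_pos: [0.5493, 0.0486, 0.0221]
tool_rot: [0.0, 0.766, 0.643, 0.0]
contact_force: [-0.8, -0.1, 0.6]
gripper_width: 0.549
grasp_force: 0.0
```

Request:
send_rows(
  increments=[
    {"dx":0,"dy":0,"dz":0,"yaw":0,"claw":0},
    {"dx":0,"dy":0,"dz":0,"yaw":0,"claw":1},
    {"dx":0,"dy":0,"dz":0,"yaw":0,"claw":1},
    {"dx":0,"dy":0,"dz":0,"yaw":0,"claw":1},
    {"dx":0,"dy":0,"dz":0,"yaw":0,"claw":1},
  ],
)

```text
time: 25.6
tool_pos: [0.5493, 0.049, 0.0234]
tool_rot: [0.0, 0.766, 0.643, 0.0]
contact_force: [-3.3, 0.1, 6.4]
gripper_width: 0.292
grasp_force: 60.7
```

```bash
python3 -c "
from bins import *
st();chk('pics/top2.png')"
```

```text
t 25.6 tcp [0.5493 0.049  0.0234] fx mm [  1.6 -14.7  23.4] angErr 0.001 F [-3.3  0.1  6.4] w 24.8 gf 60.7 j6 0.13
basket shift px 0 0 score 0.94
box shift px 0 0 score 1.0
```

Request:
send_rows(
  increments=[
    {"dx":0,"dy":0,"dz":-0.04,"yaw":0,"claw":1},
    {"dx":0,"dy":0,"dz":-0.12,"yaw":0,"claw":1},
    {"dx":0,"dy":0,"dz":-0.24,"yaw":0,"claw":1},
    {"dx":-0.06,"dy":0,"dz":-0.258,"yaw":0,"claw":1},
    {"dx":-0.16,"dy":0,"dz":-0.258,"yaw":0,"claw":1},
    {"dx":-0.26,"dy":0,"dz":-0.258,"yaw":0,"claw":1},
    {"dx":-0.36,"dy":-0.01,"dz":-0.258,"yaw":0,"claw":1},
    {"dx":-0.46,"dy":-0.01,"dz":-0.258,"yaw":0,"claw":1},
    {"dx":-0.56,"dy":-0.01,"dz":-0.258,"yaw":0,"claw":1},
    {"dx":-0.66,"dy":-0.02,"dz":-0.258,"yaw":0,"claw":1},
    {"dx":-0.76,"dy":-0.02,"dz":-0.258,"yaw":0,"claw":1},
    {"dx":-0.86,"dy":-0.026,"dz":-0.258,"yaw":0,"claw":1},
    {"dx":-0.952,"dy":-0.026,"dz":-0.258,"yaw":0,"claw":1},
    {"dx":-0.952,"dy":-0.026,"dz":-0.258,"yaw":0,"claw":1},
    {"dx":-0.952,"dy":-0.026,"dz":-0.2,"yaw":0,"claw":1},
    {"dx":-0.952,"dy":-0.026,"dz":-0.12,"yaw":0,"claw":1},
    {"dx":-0.952,"dy":-0.026,"dz":-0.06,"yaw":0,"claw":1},
    {"dx":-0.952,"dy":-0.026,"dz":-0.048,"yaw":0,"claw":1},
  ],
)

```text
time: 27.9
tool_pos: [0.4525, -0.4153, 0.0439]
tool_rot: [-0.002, 0.766, 0.643, 0.0]
contact_force: [0.3, -0.6, -2.1]
gripper_width: 0.291
grasp_force: 59.7
```

Request:
send_rows(
  increments=[
    {"dx":0,"dy":0,"dz":0,"yaw":0,"claw":0.1},
    {"dx":0,"dy":0,"dz":0,"yaw":0,"claw":0.1},
    {"dx":0,"dy":0,"dz":0,"yaw":0,"claw":0.0},
    {"dx":0,"dy":0,"dz":-0.1,"yaw":0,"claw":0.0},
    {"dx":0,"dy":0,"dz":-0.2,"yaw":0,"claw":0.0},
    {"dx":0.08,"dy":0,"dz":-0.21,"yaw":0,"claw":-0.1},
    {"dx":0.19,"dy":0,"dz":-0.21,"yaw":0,"claw":-0.1},
    {"dx":0.3,"dy":0.01,"dz":-0.21,"yaw":0,"claw":-0.1},
    {"dx":0.41,"dy":0.01,"dz":-0.21,"yaw":0,"claw":-0.1},
    {"dx":0.52,"dy":0.01,"dz":-0.21,"yaw":0,"claw":-0.1},
    {"dx":0.63,"dy":0.02,"dz":-0.21,"yaw":0,"claw":-0.1},
    {"dx":0.74,"dy":0.02,"dz":-0.21,"yaw":0,"claw":-0.1},
    {"dx":0.85,"dy":0.026,"dz":-0.21,"yaw":0,"claw":-0.1},
    {"dx":0.95,"dy":0.026,"dz":-0.21,"yaw":0,"claw":-0.1},
  ],
)

```text
time: 29.65
tool_pos: [0.5494, 0.0499, 0.1525]
tool_rot: [0.001, 0.766, 0.643, 0.001]
contact_force: [1.1, 0.4, 0.1]
gripper_width: 0.549
grasp_force: 0.0
```

Request:
send_rows(
  increments=[
    {"dx":0.126,"dy":0,"dz":0,"yaw":0,"claw":-0.1},
    {"dx":0.126,"dy":0,"dz":0.04,"yaw":0,"claw":-0.1},
    {"dx":0.126,"dy":0,"dz":0.12,"yaw":0,"claw":-0.1},
    {"dx":0.126,"dy":0,"dz":0.18,"yaw":0,"claw":-0.1},
    {"dx":0.126,"dy":0,"dz":0.22,"yaw":0,"claw":-0.1},
    {"dx":0.126,"dy":0,"dz":0.245,"yaw":0,"claw":-0.1},
    {"dx":0.126,"dy":0,"dz":0.26,"yaw":0,"claw":-0.1},
    {"dx":0.126,"dy":0,"dz":0.26,"yaw":0,"claw":0},
    {"dx":0.126,"dy":0,"dz":0.26,"yaw":0,"claw":1},
    {"dx":0.126,"dy":0,"dz":0.26,"yaw":0,"claw":1},
    {"dx":0.126,"dy":0,"dz":0.26,"yaw":0,"claw":1},
    {"dx":0.126,"dy":0,"dz":0.26,"yaw":0,"claw":1},
  ],
)

```text
time: 31.15
tool_pos: [0.5603, 0.1101, 0.0224]
tool_rot: [0.0, 0.766, 0.643, 0.001]
contact_force: [-2.2, 0.6, 5.2]
gripper_width: 0.292
grasp_force: 61.4
```

```bash
python3 -c "
from bins import *
st();chk('pics/top3.png')"
```

```text
t 31.15 tcp [0.5603 0.1101 0.0224] fx mm [ 1.7 47.4 22.4] angErr 0.001 F [-2.2  0.6  5.2] w 24.8 gf 61.4 j6 0.24
basket shift px 0 0 score 0.89
box shift px 0 0 score 1.0
```

Request:
send_rows(
  increments=[
    {"dx":0,"dy":0,"dz":-0.04,"yaw":0,"claw":1},
    {"dx":0,"dy":0,"dz":-0.12,"yaw":0,"claw":1},
    {"dx":0,"dy":0,"dz":-0.24,"yaw":0,"claw":1},
    {"dx":-0.06,"dy":0.01,"dz":-0.26,"yaw":0,"claw":1},
    {"dx":-0.16,"dy":0.02,"dz":-0.26,"yaw":0,"claw":1},
    {"dx":-0.26,"dy":0.03,"dz":-0.26,"yaw":0,"claw":1},
    {"dx":-0.36,"dy":0.05,"dz":-0.26,"yaw":0,"claw":1},
    {"dx":-0.46,"dy":0.06,"dz":-0.26,"yaw":0,"claw":1},
    {"dx":-0.56,"dy":0.08,"dz":-0.26,"yaw":0,"claw":1},
    {"dx":-0.66,"dy":0.09,"dz":-0.26,"yaw":0,"claw":1},
    {"dx":-0.76,"dy":0.1,"dz":-0.26,"yaw":0,"claw":1},
    {"dx":-0.86,"dy":0.12,"dz":-0.26,"yaw":0,"claw":1},
    {"dx":-0.968,"dy":0.13,"dz":-0.26,"yaw":0,"claw":1},
    {"dx":-0.968,"dy":0.13,"dz":-0.26,"yaw":0,"claw":1},
    {"dx":-0.968,"dy":0.13,"dz":-0.2,"yaw":0,"claw":1},
    {"dx":-0.968,"dy":0.13,"dz":-0.12,"yaw":0,"claw":1},
    {"dx":-0.968,"dy":0.13,"dz":-0.07,"yaw":0,"claw":1},
    {"dx":-0.968,"dy":0.13,"dz":-0.06,"yaw":0,"claw":1},
  ],
)

```text
time: 33.45
tool_pos: [0.5386, -0.3757, 0.049]
tool_rot: [-0.002, 0.766, 0.643, -0.0]
contact_force: [0.0, 1.2, -1.4]
gripper_width: 0.292
grasp_force: 60.6
```

Request:
send_rows(
  increments=[
    {"dx":0,"dy":0,"dz":0,"yaw":0,"claw":0.1},
    {"dx":0,"dy":0,"dz":0,"yaw":0,"claw":0.1},
    {"dx":0,"dy":0,"dz":0,"yaw":0,"claw":0.0},
    {"dx":0,"dy":0,"dz":-0.1,"yaw":0,"claw":0.0},
    {"dx":0,"dy":0,"dz":-0.2,"yaw":0,"claw":0.0},
    {"dx":0.1,"dy":-0.01,"dz":-0.2,"yaw":0,"claw":-0.1},
    {"dx":0.21,"dy":-0.03,"dz":-0.2,"yaw":0,"claw":-0.1},
    {"dx":0.32,"dy":-0.04,"dz":-0.2,"yaw":0,"claw":-0.1},
    {"dx":0.43,"dy":-0.06,"dz":-0.2,"yaw":0,"claw":-0.1},
    {"dx":0.54,"dy":-0.07,"dz":-0.2,"yaw":0,"claw":-0.1},
    {"dx":0.65,"dy":-0.09,"dz":-0.2,"yaw":0,"claw":-0.1},
    {"dx":0.76,"dy":-0.1,"dz":-0.2,"yaw":0,"claw":-0.1},
    {"dx":0.87,"dy":-0.12,"dz":-0.2,"yaw":0,"claw":-0.1},
    {"dx":0.97,"dy":-0.129,"dz":-0.2,"yaw":0,"claw":-0.1},
  ],
)

```text
time: 35.2
tool_pos: [0.5604, 0.1129, 0.1524]
tool_rot: [0.001, 0.766, 0.643, 0.001]
contact_force: [0.1, -1.2, 0.2]
gripper_width: 0.549
grasp_force: 0.0
```

Request:
send_rows(
  increments=[
    {"dx":0.06,"dy":0,"dz":0,"yaw":0,"claw":-0.1},
    {"dx":0.06,"dy":0,"dz":0.04,"yaw":0,"claw":-0.1},
    {"dx":0.06,"dy":0,"dz":0.12,"yaw":0,"claw":-0.1},
    {"dx":0.06,"dy":0,"dz":0.18,"yaw":0,"claw":-0.1},
    {"dx":0.06,"dy":0,"dz":0.22,"yaw":0,"claw":-0.1},
    {"dx":0.06,"dy":0,"dz":0.245,"yaw":0,"claw":-0.1},
    {"dx":0.06,"dy":0,"dz":0.26,"yaw":0,"claw":-0.1},
    {"dx":0.06,"dy":0,"dz":0.26,"yaw":0,"claw":0},
    {"dx":0.06,"dy":0,"dz":0.26,"yaw":0,"claw":1},
    {"dx":0.06,"dy":0,"dz":0.26,"yaw":0,"claw":1},
    {"dx":0.06,"dy":0,"dz":0.26,"yaw":0,"claw":1},
    {"dx":0.06,"dy":0,"dz":0.26,"yaw":0,"claw":1},
  ],
)

```text
time: 36.7
tool_pos: [0.5659, 0.1407, 0.0225]
tool_rot: [0.0, 0.766, 0.643, 0.0]
contact_force: [-2.5, -0.2, 6.2]
gripper_width: 0.293
grasp_force: 60.8
```

```bash
python3 -c "
from bins import *
st();chk('pics/top4.png')"
```

```text
t 36.7 tcp [0.5659 0.1407 0.0225] fx mm [ 2.  78.4 22.5] angErr 0.001 F [-2.5 -0.2  6.2] w 24.9 gf 60.8 j6 0.29
basket shift px 0 0 score 0.85
box shift px 0 0 score 1.0
```

Request:
send_rows(
  increments=[
    {"dx":0,"dy":0,"dz":-0.04,"yaw":0,"claw":1},
    {"dx":0,"dy":0,"dz":-0.12,"yaw":0,"claw":1},
    {"dx":0,"dy":0,"dz":-0.24,"yaw":0,"claw":1},
    {"dx":-0.06,"dy":0,"dz":-0.26,"yaw":0,"claw":1},
    {"dx":-0.16,"dy":0,"dz":-0.26,"yaw":0,"claw":1},
    {"dx":-0.26,"dy":-0.01,"dz":-0.26,"yaw":0,"claw":1},
    {"dx":-0.36,"dy":-0.01,"dz":-0.26,"yaw":0,"claw":1},
    {"dx":-0.46,"dy":-0.015,"dz":-0.26,"yaw":0,"claw":1},
    {"dx":-0.5,"dy":-0.015,"dz":-0.26,"yaw":0,"claw":1},
  ],
)

```text
time: 37.88
tool_pos: [0.5143, -0.1069, 0.1523]
tool_rot: [0.001, 0.767, 0.642, 0.0]
contact_force: [-0.1, 0.1, -2.0]
gripper_width: 0.289
grasp_force: 59.9
```

Request:
send_rows(
  increments=[
    {"dx":-0.1,"dy":0,"dz":0,"yaw":0,"claw":1},
    {"dx":-0.2,"dy":0,"dz":0,"yaw":0,"claw":1},
    {"dx":-0.3,"dy":-0.01,"dz":0,"yaw":0,"claw":1},
    {"dx":-0.4,"dy":-0.01,"dz":0,"yaw":0,"claw":1},
    {"dx":-0.5,"dy":-0.016,"dz":0,"yaw":0,"claw":1},
    {"dx":-0.534,"dy":-0.016,"dz":0,"yaw":0,"claw":1},
    {"dx":-0.534,"dy":-0.016,"dz":0,"yaw":0,"claw":1},
    {"dx":-0.534,"dy":-0.016,"dz":0.06,"yaw":0,"claw":1},
    {"dx":-0.534,"dy":-0.016,"dz":0.14,"yaw":0,"claw":1},
    {"dx":-0.534,"dy":-0.016,"dz":0.19,"yaw":0,"claw":1},
    {"dx":-0.534,"dy":-0.016,"dz":0.2,"yaw":0,"claw":1},
  ],
)

```text
time: 39.25
tool_pos: [0.4599, -0.3631, 0.049]
tool_rot: [-0.002, 0.765, 0.644, 0.0]
contact_force: [-0.1, 0.0, -1.5]
gripper_width: 0.293
grasp_force: 59.8
```

Request:
send_rows(
  increments=[
    {"dx":0,"dy":0,"dz":0,"yaw":0,"claw":0.1},
    {"dx":0,"dy":0,"dz":0,"yaw":0,"claw":0.1},
    {"dx":0,"dy":0,"dz":0,"yaw":0,"claw":0.0},
    {"dx":0,"dy":0,"dz":-0.1,"yaw":0,"claw":0.0},
    {"dx":0,"dy":0,"dz":-0.2,"yaw":0,"claw":0.0},
    {"dx":0.1,"dy":0,"dz":-0.2,"yaw":0,"claw":-0.1},
    {"dx":0.21,"dy":0,"dz":-0.2,"yaw":0,"claw":-0.1},
    {"dx":0.32,"dy":0.01,"dz":-0.2,"yaw":0,"claw":-0.1},
    {"dx":0.43,"dy":0.01,"dz":-0.2,"yaw":0,"claw":-0.1},
    {"dx":0.54,"dy":0.02,"dz":-0.2,"yaw":0,"claw":-0.1},
    {"dx":0.65,"dy":0.02,"dz":-0.2,"yaw":0,"claw":-0.1},
    {"dx":0.76,"dy":0.03,"dz":-0.2,"yaw":0,"claw":-0.1},
    {"dx":0.87,"dy":0.031,"dz":-0.2,"yaw":0,"claw":-0.1},
    {"dx":0.91,"dy":0.031,"dz":-0.2,"yaw":0,"claw":-0.1},
    {"dx":0.91,"dy":0.031,"dz":-0.16,"yaw":0,"claw":-0.1},
    {"dx":0.91,"dy":0.031,"dz":-0.08,"yaw":0,"claw":-0.1},
    {"dx":0.91,"dy":0.031,"dz":-0.02,"yaw":0,"claw":-0.1},
    {"dx":0.91,"dy":0.031,"dz":0.02,"yaw":0,"claw":-0.1},
    {"dx":0.91,"dy":0.031,"dz":0.045,"yaw":0,"claw":-0.1},
    {"dx":0.91,"dy":0.031,"dz":0.06,"yaw":0,"claw":-0.1},
  ],
)

```text
time: 41.75
tool_pos: [0.5549, 0.0789, 0.0209]
tool_rot: [0.0, 0.766, 0.643, 0.0]
contact_force: [-0.1, 0.0, -0.5]
gripper_width: 0.551
grasp_force: 0.0
```

Request:
send_rows(
  increments=[
    {"dx":0,"dy":0,"dz":0,"yaw":0,"claw":0},
    {"dx":0,"dy":0,"dz":0,"yaw":0,"claw":1},
    {"dx":0,"dy":0,"dz":0,"yaw":0,"claw":1},
    {"dx":0,"dy":0,"dz":0,"yaw":0,"claw":1},
    {"dx":0,"dy":0,"dz":0,"yaw":0,"claw":1},
  ],
)

```text
time: 42.38
tool_pos: [0.5549, 0.0796, 0.0225]
tool_rot: [-0.0, 0.766, 0.643, 0.0]
contact_force: [-4.7, -0.1, 5.7]
gripper_width: 0.292
grasp_force: 60.6
```

```bash
python3 -c "
from bins import *
st();chk('pics/top5.png')"
```

```text
t 42.38 tcp [0.5549 0.0796 0.0225] fx mm [ 1.7 16.4 22.5] angErr 0.001 F [-4.7 -0.1  5.7] w 24.8 gf 60.6 j6 0.18
basket shift px 0 0 score 0.81
box shift px 0 0 score 1.0
```

Request:
send_rows(
  increments=[
    {"dx":0,"dy":0,"dz":-0.04,"yaw":0,"claw":1},
    {"dx":0,"dy":0,"dz":-0.12,"yaw":0,"claw":1},
    {"dx":0,"dy":0,"dz":-0.24,"yaw":0,"claw":1},
    {"dx":0.06,"dy":-0.03,"dz":-0.26,"yaw":0,"claw":1},
    {"dx":0.15,"dy":-0.06,"dz":-0.26,"yaw":0,"claw":1},
    {"dx":0.24,"dy":-0.1,"dz":-0.26,"yaw":0,"claw":1},
    {"dx":0.33,"dy":-0.14,"dz":-0.26,"yaw":0,"claw":1},
    {"dx":0.42,"dy":-0.18,"dz":-0.26,"yaw":0,"claw":1},
    {"dx":0.51,"dy":-0.22,"dz":-0.26,"yaw":0,"claw":1},
    {"dx":0.606,"dy":-0.253,"dz":-0.26,"yaw":0,"claw":1},
    {"dx":0.606,"dy":-0.253,"dz":-0.26,"yaw":0,"claw":1},
    {"dx":0.606,"dy":-0.253,"dz":-0.2,"yaw":0,"claw":1},
    {"dx":0.606,"dy":-0.253,"dz":-0.13,"yaw":0,"claw":1},
    {"dx":0.606,"dy":-0.253,"dz":-0.08,"yaw":0,"claw":1},
    {"dx":0.606,"dy":-0.253,"dz":-0.06,"yaw":0,"claw":1},
  ],
)

```text
time: 44.3
tool_pos: [0.4821, 0.3984, 0.05]
tool_rot: [0.0, 0.766, 0.643, -0.001]
contact_force: [-0.1, 0.1, -1.2]
gripper_width: 0.288
grasp_force: 59.7
```

```bash
python3 - <<'E'
from go import *
st();img=manip.grab_frame("wrist")[:,:,::-1];g=img.max(2);cv2.imwrite("pics/w12.png",img)
print("row v=120",g[120,::16].tolist());print("col u=220",g[::12,220].tolist())
E
```

```text
t 44.3 tcp [0.4821 0.3984 0.05  ] fx mm [-125.5  317.6   50. ] angErr 0.0 F [-0.1  0.1 -1.2] w 24.4 gf 59.7 j6 0.75
row v=120 [180, 177, 181, 154, 159, 159, 161, 161, 161, 186, 181, 160, 161, 162, 163, 165, 161, 163, 164, 163, 161, 159, 166, 165, 170, 189, 190, 196, 189, 190, 196, 189, 192, 186, 187, 186, 188, 186, 179, 178]
col u=220 [157, 156, 160, 159, 159, 158, 161, 165, 163, 162, 160, 159, 158, 158, 70, 69, 105, 128, 128, 126, 126, 146, 145, 143, 142, 33, 32, 46, 43, 22, 22, 50, 43, 15]
```

```bash
python3 - <<'E'
from bins import *
g=cv2.imread("pics/w12.png").max(2);c=cam("wrist")
for u in(150,220,316,400):
    col=g[100:260,u].astype(int);e=[100+i for i in range(2,158) if abs(col[i+2]-col[i-2])>35];print(u,e, inv(px2w(c,[(u,e[0])],.07)).round() if e else "")
for v in(180,215,230):
    r=g[v].astype(int);print(v,[i for i in range(3,637) if abs(r[i+2]-r[i-2])>40])
print(w2px(c,[f(-125,379,70),f(-67,316,70),f(-219,330,70)]).round())
E
```

```text
150 [162, 163, 164, 165, 166, 189, 190, 191, 192, 197, 198, 199, 200] [[-192.  374.]]
220 [156, 157, 158, 159, 160, 184, 185, 186] [[-163.  376.]]
316 [148, 149, 150, 151, 152, 176, 177, 178, 216, 217, 218] [[-125.  379.]]
400 [141, 142, 143, 144, 145, 169, 170, 171, 172, 177, 178, 179, 180] [[-92. 382.]]
180 [110, 111, 112, 113, 435, 436, 437, 438, 444, 445, 446]
215 [78, 79, 80, 81, 82, 183, 184, 185, 451, 452, 453, 454]
230 [83, 84, 85, 86, 189, 190, 191, 462, 463, 464]
[[316. 148.]
 [443. 287.]
 [108. 259.]]
```

Request:
send_rows(
  increments=[
    {"dx":0,"dy":0,"dz":0,"yaw":0,"claw":0.2},
    {"dx":0,"dy":0,"dz":0,"yaw":0,"claw":0.2},
    {"dx":0,"dy":0,"dz":0,"yaw":0,"claw":0.2},
    {"dx":0,"dy":0,"dz":-0.1,"yaw":0,"claw":0.2},
    {"dx":0,"dy":0,"dz":-0.2,"yaw":0,"claw":0.2},
    {"dx":-0.1,"dy":0.03,"dz":-0.2,"yaw":0,"claw":-0.1},
    {"dx":-0.2,"dy":0.07,"dz":-0.2,"yaw":0,"claw":-0.1},
    {"dx":-0.3,"dy":0.1,"dz":-0.2,"yaw":0,"claw":-0.1},
    {"dx":-0.4,"dy":0.14,"dz":-0.2,"yaw":0,"claw":-0.1},
    {"dx":-0.5,"dy":0.17,"dz":-0.2,"yaw":0,"claw":-0.1},
    {"dx":-0.6,"dy":0.2,"dz":-0.2,"yaw":0,"claw":-0.1},
    {"dx":-0.7,"dy":0.24,"dz":-0.2,"yaw":0,"claw":-0.1},
    {"dx":-0.73,"dy":0.252,"dz":-0.2,"yaw":0,"claw":-0.1},
    {"dx":-0.73,"dy":0.252,"dz":-0.2,"yaw":0,"claw":-0.1},
    {"dx":-0.73,"dy":0.252,"dz":-0.16,"yaw":0,"claw":-0.1},
    {"dx":-0.73,"dy":0.252,"dz":-0.08,"yaw":0,"claw":-0.1},
    {"dx":-0.73,"dy":0.252,"dz":-0.02,"yaw":0,"claw":-0.1},
    {"dx":-0.73,"dy":0.252,"dz":0.02,"yaw":0,"claw":-0.1},
    {"dx":-0.73,"dy":0.252,"dz":0.045,"yaw":0,"claw":-0.1},
    {"dx":-0.73,"dy":0.252,"dz":0.06,"yaw":0,"claw":-0.1},
  ],
)

```text
time: 46.85
tool_pos: [0.5436, 0.0188, 0.0208]
tool_rot: [0.0, 0.766, 0.643, 0.0]
contact_force: [-0.2, -0.1, 0.2]
gripper_width: 0.554
grasp_force: 0.0
```

Request:
send_rows(
  increments=[
    {"dx":0,"dy":0,"dz":0,"yaw":0,"claw":0},
    {"dx":0,"dy":0,"dz":0,"yaw":0,"claw":1},
    {"dx":0,"dy":0,"dz":0,"yaw":0,"claw":1},
    {"dx":0,"dy":0,"dz":0,"yaw":0,"claw":1},
    {"dx":0,"dy":0,"dz":0,"yaw":0,"claw":1},
  ],
)

```text
time: 47.48
tool_pos: [0.5437, 0.0184, 0.0225]
tool_rot: [0.0, 0.766, 0.643, 0.0]
contact_force: [-3.5, 1.0, 6.2]
gripper_width: 0.288
grasp_force: 60.6
```

```bash
python3 -c "
from bins import *
st();chk('pics/top6.png')"
```

```text
t 47.48 tcp [0.5437 0.0184 0.0225] fx mm [  1.5 -45.8  22.5] angErr 0.001 F [-3.5  1.   6.2] w 24.5 gf 60.6 j6 0.07
basket shift px 0 0 score 0.81
box shift px 0 0 score 0.98
```

Request:
send_rows(
  increments=[
    {"dx":0,"dy":0,"dz":-0.04,"yaw":0,"claw":1},
    {"dx":0,"dy":0,"dz":-0.12,"yaw":0,"claw":1},
    {"dx":0,"dy":0,"dz":-0.24,"yaw":0,"claw":1},
    {"dx":0.06,"dy":-0.03,"dz":-0.26,"yaw":0,"claw":1},
    {"dx":0.15,"dy":-0.07,"dz":-0.26,"yaw":0,"claw":1},
    {"dx":0.24,"dy":-0.12,"dz":-0.26,"yaw":0,"claw":1},
    {"dx":0.33,"dy":-0.16,"dz":-0.26,"yaw":0,"claw":1},
    {"dx":0.42,"dy":-0.21,"dz":-0.26,"yaw":0,"claw":1},
    {"dx":0.51,"dy":-0.25,"dz":-0.26,"yaw":0,"claw":1},
    {"dx":0.6,"dy":-0.3,"dz":-0.26,"yaw":0,"claw":1},
    {"dx":0.646,"dy":-0.318,"dz":-0.26,"yaw":0,"claw":1},
    {"dx":0.646,"dy":-0.318,"dz":-0.26,"yaw":0,"claw":1},
    {"dx":0.646,"dy":-0.318,"dz":-0.2,"yaw":0,"claw":1},
    {"dx":0.646,"dy":-0.318,"dz":-0.13,"yaw":0,"claw":1},
    {"dx":0.646,"dy":-0.318,"dz":-0.08,"yaw":0,"claw":1},
    {"dx":0.646,"dy":-0.318,"dz":-0.06,"yaw":0,"claw":1},
  ],
)

```text
time: 49.52
tool_pos: [0.4422, 0.3625, 0.0493]
tool_rot: [-0.0, 0.766, 0.642, -0.001]
contact_force: [-0.2, 0.1, -1.3]
gripper_width: 0.287
grasp_force: 59.7
```

```bash
python3 - <<'E'
from bins import *
st();img=manip.grab_frame("wrist")[:,:,::-1];g=img.max(2);cv2.imwrite("pics/w13.png",img);c=cam("wrist")
for u in(180,220,420,460):
    col=g[20:230,u].astype(int);e=[20+i for i in range(2,208) if abs(col[i+2]-col[i-2])>35];print(u,e, inv(px2w(c,[(u,e[0])],.07)).round() if e else "")
for v in(180,215,230):
    r=g[v].astype(int);e=[i for i in range(3,637) if abs(r[i+2]-r[i-2])>40];print(v,e,inv(px2w(c,[(e[0],v),(e[-1],v)],.07)).round().tolist())
E
```

```text
t 49.52 tcp [0.4422 0.3625 0.0493] fx mm [-158.5  275.3   49.3] angErr -0.0 F [-0.2  0.1 -1.3] w 24.4 gf 59.7 j6 0.73
180 [84, 85, 86, 93, 94, 95, 96, 97] [[-209.  361.]]
220 [80, 81, 82, 89, 90, 91, 92, 93] [[-193.  362.]]
420 [72, 73, 74, 75, 98, 99, 100, 181, 182, 183] [[-120.  365.]]
460 [59, 60, 61, 69, 70, 71, 72, 73, 95, 96, 97] [[-106.  369.]]
180 [143, 144, 145, 150, 151, 152, 153, 154, 233, 234, 235, 236, 351, 352, 355, 356, 357, 358, 370, 371, 372, 373, 393, 394, 395, 455, 456, 457, 458, 523, 524, 525, 531, 532, 533] [[-229.0, 324.0], [-69.0, 324.0]]
215 [158, 159, 160, 161, 162, 241, 242, 243, 456, 518, 519, 520, 521, 527, 528] [[-225.0, 309.0], [-68.0, 309.0]]
230 [163, 164, 165, 166, 242, 243, 244, 245, 246, 272, 516, 517, 518, 519, 525, 526, 527] [[-224.0, 302.0], [-67.0, 302.0]]
```

Request:
send_rows(
  increments=[
    {"dx":0,"dy":0,"dz":0,"yaw":0,"claw":0.2},
    {"dx":0,"dy":0,"dz":0,"yaw":0,"claw":0.2},
    {"dx":0,"dy":0,"dz":0,"yaw":0,"claw":0.2},
    {"dx":0,"dy":0,"dz":-0.1,"yaw":0,"claw":0.2},
    {"dx":0,"dy":0,"dz":-0.2,"yaw":0,"claw":0.2},
    {"dx":-0.06,"dy":0.1,"dz":-0.22,"yaw":0,"claw":0},
    {"dx":-0.12,"dy":0.2,"dz":-0.22,"yaw":0,"claw":0},
    {"dx":-0.17,"dy":0.3,"dz":-0.22,"yaw":0,"claw":0},
    {"dx":-0.23,"dy":0.4,"dz":-0.22,"yaw":0,"claw":0},
    {"dx":-0.29,"dy":0.495,"dz":-0.22,"yaw":0,"claw":0},
    {"dx":-0.29,"dy":0.495,"dz":-0.22,"yaw":0,"claw":0},
  ],
)

```text
time: 50.95
tool_pos: [0.664, 0.1754, 0.1618]
tool_rot: [0.001, 0.767, 0.641, 0.001]
contact_force: [-0.9, 0.9, -0.4]
gripper_width: 0.499
grasp_force: 0.0
```

```bash
python3 - <<'E'
from bins import *
st();chk("pics/top7.png")
img=cv2.imread("pics/top7.png")
a=cv2.resize(img[165:275,425:525],None,fx=4,fy=4,interpolation=cv2.INTER_CUBIC);b=cv2.resize(img[190:300,135:225],None,fx=4,fy=4,interpolation=cv2.INTER_CUBIC)
cv2.imwrite("pics/bins7.png",np.hstack([a,b]))
E
```

```text
t 50.95 tcp [0.664  0.1754 0.1618] fx mm [ 92.5 129.7 161.8] angErr -0.003 F [-0.9  0.9 -0.4] w 42.4 gf 0.0 j6 0.33
basket shift px 0 0 score 0.81
box shift px 0 0 score 0.73
```

View pics/bins7.png

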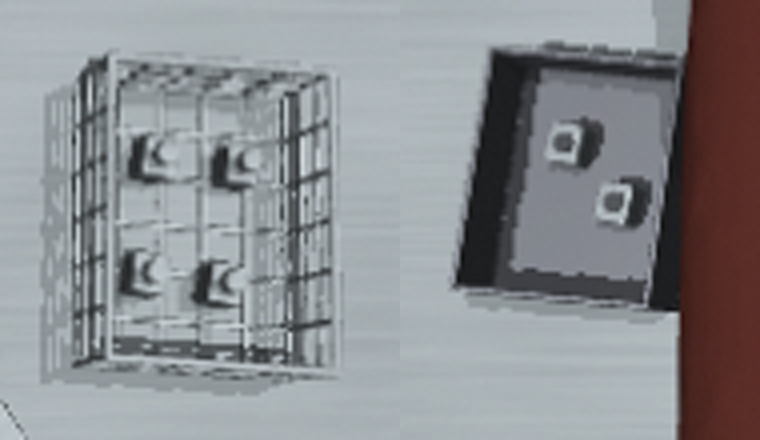

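The basket shows four inserts standing with cores at (155,155), (240,160), (145,270) and (220,280). The box shows two flat broken ones at (565,145) and (620,205). Now I'll grip the knob and close the strap.

Request:
send_rows(
  increments=[
    {"dx":0,"dy":0,"dz":0,"yaw":0,"claw":0},
    {"dx":0,"dy":0,"dz":0.04,"yaw":0,"claw":0},
    {"dx":0,"dy":0,"dz":0.08,"yaw":0,"claw":0},
    {"dx":0,"dy":0,"dz":0.12,"yaw":0,"claw":0},
    {"dx":0,"dy":0,"dz":0.146,"yaw":0,"claw":0},
    {"dx":0,"dy":0,"dz":0.146,"yaw":0,"claw":0},
    {"dx":0,"dy":0,"dz":0.146,"yaw":0,"claw":1},
    {"dx":0,"dy":0,"dz":0.146,"yaw":0,"claw":1},
    {"dx":0,"dy":0,"dz":0.146,"yaw":0,"claw":1},
    {"dx":0,"dy":0,"dz":0.146,"yaw":0,"claw":1},
    {"dx":0,"dy":0,"dz":0.146,"yaw":0,"claw":1},
  ],
)

```text
time: 52.38
tool_pos: [0.6614, 0.1786, 0.0895]
tool_rot: [-0.0, 0.766, 0.643, 0.0]
contact_force: [-5.4, 1.1, 4.9]
gripper_width: 0.185
grasp_force: 59.0
```

```bash
python3 - <<'E'
from go import *
st()
h=np.array([1.2,28.2+90]);p0=np.array([89.3,132.7])
for th in list(np.linspace(1.62,0.12,14))+[0.03,0]:
    d=h+90*np.array([np.sin(th),-np.cos(th)])-p0
    print("%.2f {\"dx\": %.3f, \"dy\": %.3f},"%(th,d[1]/500,d[0]/500))
E
```

```text
t 52.38 tcp [0.6614 0.1786 0.0895] fx mm [ 89.4 132.4  89.5] angErr 0.001 F [-5.4  1.1  4.9] w 15.7 gf 59.0 j6 0.33
1.62 {"dx": -0.020, "dy": 0.004},
1.50 {"dx": -0.041, "dy": 0.003},
1.39 {"dx": -0.062, "dy": 0.001},
1.27 {"dx": -0.082, "dy": -0.004},
1.16 {"dx": -0.101, "dy": -0.011},
1.04 {"dx": -0.120, "dy": -0.021},
0.93 {"dx": -0.137, "dy": -0.032},
0.81 {"dx": -0.153, "dy": -0.046},
0.70 {"dx": -0.167, "dy": -0.061},
0.58 {"dx": -0.179, "dy": -0.077},
0.47 {"dx": -0.190, "dy": -0.095},
0.35 {"dx": -0.198, "dy": -0.114},
0.24 {"dx": -0.204, "dy": -0.134},
0.12 {"dx": -0.208, "dy": -0.155},
0.03 {"dx": -0.209, "dy": -0.171},
0.00 {"dx": -0.209, "dy": -0.176},
```

Request:
send_rows(
  increments=[
    {"dx":-0.02,"dy":0.004,"dz":0,"yaw":0,"claw":1},
    {"dx":-0.041,"dy":0.003,"dz":0,"yaw":0,"claw":1},
    {"dx":-0.062,"dy":0.001,"dz":0,"yaw":0,"claw":1},
    {"dx":-0.082,"dy":-0.004,"dz":0,"yaw":0,"claw":1},
    {"dx":-0.101,"dy":-0.011,"dz":0,"yaw":0,"claw":1},
    {"dx":-0.12,"dy":-0.021,"dz":0,"yaw":0,"claw":1},
    {"dx":-0.137,"dy":-0.032,"dz":0,"yaw":0,"claw":1},
    {"dx":-0.153,"dy":-0.046,"dz":0,"yaw":0,"claw":1},
    {"dx":-0.167,"dy":-0.061,"dz":0,"yaw":0,"claw":1},
    {"dx":-0.179,"dy":-0.077,"dz":0,"yaw":0,"claw":1},
    {"dx":-0.19,"dy":-0.095,"dz":0,"yaw":0,"claw":1},
    {"dx":-0.198,"dy":-0.114,"dz":0,"yaw":0,"claw":1},
    {"dx":-0.204,"dy":-0.134,"dz":0,"yaw":0,"claw":1},
    {"dx":-0.208,"dy":-0.155,"dz":0,"yaw":0,"claw":1},
    {"dx":-0.209,"dy":-0.171,"dz":0,"yaw":0,"claw":1},
    {"dx":-0.209,"dy":-0.178,"dz":0,"yaw":0,"claw":1},
    {"dx":-0.209,"dy":-0.181,"dz":0,"yaw":0,"claw":1},
    {"dx":-0.209,"dy":-0.181,"dz":0,"yaw":0,"claw":1},
  ],
)

```text
time: 54.62
tool_pos: [0.5562, 0.0836, 0.0897]
tool_rot: [0.007, 0.767, 0.642, -0.003]
contact_force: [1.8, -22.9, 3.7]
gripper_width: 0.187
grasp_force: 59.6
```

```bash
python3 -c "
from go import *
st()"
```

```text
t 54.62 tcp [0.5562 0.0836 0.0897] fx mm [ 2.4 20.5 89.7] angErr -0.001 F [  1.8 -22.9   3.7] w 15.9 gf 59.6 j6 0.21
```

Request:
send_rows(
  increments=[
    {"dx":0,"dy":0,"dz":0,"yaw":0,"claw":0.4},
    {"dx":0,"dy":0,"dz":0,"yaw":0,"claw":0.2},
    {"dx":0,"dy":0,"dz":0,"yaw":0,"claw":0.2},
    {"dx":0,"dy":0,"dz":0,"yaw":0,"claw":0.2},
    {"dx":0,"dy":0,"dz":0,"yaw":0,"claw":0.2},
  ],
)

```text
time: 55.25
tool_pos: [0.5541, 0.0914, 0.0881]
tool_rot: [-0.0, 0.766, 0.643, -0.0]
contact_force: [-0.8, -0.5, 0.1]
gripper_width: 0.397
grasp_force: 0.0
```

```bash
python3 - <<'E'
from go import *
st();img=manip.grab_frame("wrist")[:,:,::-1];cv2.imwrite("pics/w14.png",img);g=img.max(2)
print(g[150:330:10,256:376:6])
E
```

```text
t 55.25 tcp [0.5541 0.0914 0.0881] fx mm [-1.1 27.9 88.1] angErr 0.002 F [-0.8 -0.5  0.1] w 33.8 gf 0.0 j6 0.2
[[ 85  87  89  91  93 142 170  93 173 171 167 171 170 192 165 121  74  95
   95  98]
 [ 88  86  90  91  90 133 169  79 175 170 167 172 171 168 165  98  76  92
   95  98]
 [101  87  88  89  90 123 168  76 177 170 168 173 172 168 140  97  76  93
   95  94]
 [107  84  89  88  87 114 166  70 178 170 169 173 171 168 139  97  77  92
   95  98]
 [144  85  85  86  86 105 166  71 178 171 170 173 171 165 139 100  79  98
   99  96]
 [146  92  90  87  93 109 182  68 178 170 168 173 171 165 136 121  77  95
   90  69]
 [154  92  90  90  93  97 194 132 174 169 169 171 169 164 133 118  72  71
   68  65]
 [149  89  91  89  91  79 114  59 170 169 167 170 168 162 130 115  69  66
   64  63]
 [ 91  58  59  59  60  56 111  59 167 169 167 169 130  89  84 108  64  63
   61  61]
 [ 92  56  58  56  57  55 111  63  85  86  86  71  89  86  82 103  60  60
   60  57]
 [ 90  54  66  68  35  54 108  62  84  40  43  43  45  44  79  92  39  61
   59  55]
 [ 35  39  67  52  32  52 107  60  89  36  39  41  40  39  87  79  35  43
   58  44]
 [ 34  63  57  30  29  52 108  63  76  36  36  37  36  34  49  70  32  32
   57  57]
 [ 39  55  55  27  27  50 107  77  48  34  33  37  33  32  32  60  32  28
   46  55]
 [ 26  26  63  25  25  50 109  77  34  33  32  34  32  32  29  54  30  27
   48  29]
 [ 24  24  23  25  35  48 108  89  73  34  31  32  30  31  81  51  55  24
   25  25]
 [ 20  23  23  23  66  48 107  90  66 122 190 182 112 110  95  51  53  26
   24  24]
 [ 23  23  20  25  47  49 105  96  45 106 192 191 195 160  94  50  50  26
   25  24]]
```

Request:
send_rows(
  increments=[
    {"dx":0,"dy":0,"dz":0,"yaw":0,"claw":1},
    {"dx":0,"dy":0,"dz":0,"yaw":0,"claw":1},
    {"dx":0,"dy":0,"dz":0,"yaw":0,"claw":1},
    {"dx":0,"dy":0,"dz":0,"yaw":0,"claw":1},
    {"dx":0,"dy":-0.004,"dz":0,"yaw":0,"claw":1},
    {"dx":0,"dy":-0.006,"dz":0,"yaw":0,"claw":1},
    {"dx":0,"dy":-0.006,"dz":0,"yaw":0,"claw":1},
    {"dx":0,"dy":-0.006,"dz":0,"yaw":0,"claw":1},
  ],
)

```text
time: 56.3
tool_pos: [0.5547, 0.0911, 0.0887]
tool_rot: [0.003, 0.766, 0.643, 0.003]
contact_force: [15.8, -1.0, -7.0]
gripper_width: 0.19
grasp_force: 58.7
```

```bash
python3 -c "
from go import *
st()"
```

```text
t 56.3 tcp [0.5547 0.0911 0.0887] fx mm [-0.4 27.7 88.7] angErr 0.001 F [15.8 -1.  -7. ] w 16.2 gf 58.7 j6 0.21
```

Request:
send_rows(
  increments=[
    {"dx":0,"dy":-0.003,"dz":0,"yaw":0,"claw":1},
    {"dx":0,"dy":-0.003,"dz":0,"yaw":0,"claw":0.3},
    {"dx":0,"dy":-0.003,"dz":0,"yaw":0,"claw":0.1},
    {"dx":0,"dy":-0.003,"dz":0,"yaw":0,"claw":0.1},
    {"dx":0,"dy":-0.003,"dz":0,"yaw":0,"claw":0.1},
    {"dx":0,"dy":-0.003,"dz":-0.06,"yaw":0,"claw":0.1},
    {"dx":0,"dy":-0.003,"dz":-0.16,"yaw":0,"claw":0.1},
    {"dx":-0.1,"dy":-0.003,"dz":-0.26,"yaw":0,"claw":0.1},
    {"dx":-0.17,"dy":-0.02,"dz":-0.34,"yaw":0,"claw":0.1},
    {"dx":-0.17,"dy":-0.02,"dz":-0.364,"yaw":0,"claw":0.1},
    {"dx":-0.17,"dy":-0.02,"dz":-0.364,"yaw":0,"claw":0.1},
    {"dx":-0.17,"dy":-0.02,"dz":-0.364,"yaw":0,"claw":0.1},
  ],
)

```text
time: 57.8
tool_pos: [0.5259, 0.0106, 0.2679]
tool_rot: [-0.001, 0.766, 0.643, -0.001]
contact_force: [0.3, 0.4, 0.5]
gripper_width: 0.448
grasp_force: 0.0
```

```bash
python3 - <<'E'
from bins import *
st();chk("pics/top8.png");s=manip.state();img=manip.grab_frame("wrist")[:,:,::-1].copy();cv2.imwrite("pics/w15.png",img);c=cam("wrist",s)
g=img.max(2).astype(int)
# strap bar edges at several rows (pred for theta=0)
for y in(80,50,0,-30,-70):
    a=w2px(c,[f(-11,y,76),f(11,y,76)]);v=int(a[0,1]);r=g[v];lo=int(a[0,0])-12;hi=int(a[1,0])+12
    e=[i for i in range(lo,hi) if abs(r[i+1]-r[i-1])>25];print(y,v,a[:,0].round(1),e)
for y in(-98,-170,-181):print(y,w2px(c,[f(-80,y,60)]).round(1))
print(g[int(w2px(c,[f(-80,-98,60)])[0,1])-6:][:40:4,225:275:3])
E
```

```text
t 57.8 tcp [0.5259 0.0106 0.2679] fx mm [-14.7 -56.7 267.9] angErr 0.002 F [0.3 0.4 0.5] w 38.1 gf 0.0 j6 0.05
basket shift px 0 0 score 0.81
box shift px 0 0 score 0.97
80 39 [320.5 343. ] [310, 311, 312, 317, 318, 319, 320, 321, 322, 323, 342, 343, 344, 350]
50 71 [320.3 342.3] [310, 311, 312, 316, 317, 318, 320, 321, 322, 341, 342, 343]
0 122 [320.1 341.1] [310, 311, 312, 316, 317, 318, 320, 321, 322, 340, 341]
-30 151 [320.  340.5] [310, 311, 312, 316, 317, 319, 320, 321, 322, 339, 340, 341, 346]
-70 186 [319.8 339.6] [320, 321, 344, 345]
-98 [[261.7 205.9]]
-170 [[264.8 259.7]]
-181 [[265.3 267.4]]
[[ 89  88  88  90  90  87  89  87  70  68  68  77  91  80  76  68  66]
 [ 88  89  87  88  90  89  87  95 104 103  71  74  91  80  90 104 105]
 [ 90  89  88  87  89  89  86  92 105 105  72  70  90  80  75 106 105]
 [ 88  88  87  87  87  88  87  86  88  58  57  70  88  80  60  61  60]
 [ 87  89  89  88  87  87  88  87  87  59  58  57  60  59  57  57  53]
 [ 87  88  89  87  85  88  88  85  86  81  86  86  87  88  87  86  52]
 [ 87  87  88  87  85  86  87  85  85  60  51  47  50  48  46  48  51]
 [ 88  85  86  87  85  84  87  88  85  64  53  45  50  50  47  45  53]
 [ 88  86  87  86  87  83  85  87  83  64  51  45  50  51  45  46  52]
 [ 88  86  85  87  86  84  85  86  85  63  52  42  49  50  47  44  51]]
```

```bash
python3 - <<'E'
from bins import *
img=manip.grab_frame("side")[:,:,::-1].copy();cv2.imwrite("pics/side9.png",img);c=cam("side");g=img.max(2).astype(int)
for x,y,r in((-80,-135,8),(-80,-150,8),(-80,-165,8),(-80,-80,5.75),(-80,-70,5.75)):
    p=w2px(c,[f(x,y,55)])[0];up=w2px(c,[f(x,y,56)])[0]-p;k=(w2px(c,[f(x-1,y,55)])[0]-p)
    u=int(round(p[0]));v=int(round(p[1]));print(y,p.round(1),"px/mm z",up.round(2),"col",v-9,g[v-9:v+10,u].tolist())
E
```

```text
-135 [365.  214.3] px/mm z [ 0.02 -0.34] col 205 [191, 192, 192, 189, 190, 199, 131, 60, 44, 47, 44, 44, 38, 46, 57, 53, 50, 41, 55]
-150 [369.6 212. ] px/mm z [ 0.02 -0.34] col 203 [189, 191, 192, 186, 194, 181, 84, 42, 47, 45, 43, 37, 46, 53, 44, 56, 52, 56, 46]
-165 [374.1 209.7] px/mm z [ 0.02 -0.34] col 201 [156, 107, 104, 105, 94, 97, 58, 51, 50, 48, 42, 39, 43, 78, 84, 87, 88, 84, 76]
-80 [347.6 223.1] px/mm z [ 0.01 -0.35] col 214 [95, 85, 68, 71, 64, 73, 65, 178, 188, 166, 134, 94, 71, 79, 75, 76, 77, 76, 67]
-70 [344.3 224.7] px/mm z [ 0.01 -0.35] col 216 [69, 73, 43, 30, 38, 34, 62, 110, 81, 76, 65, 53, 42, 44, 53, 85, 95, 93, 68]
```

```bash
python3 -c "
from plant import manip
print(manip.job_done())"
```

```text
the job is handed in; nothing more can be done
None
```

I handed the job in at about 58 s: the pin is in its rest, the four finished inserts are in the basket, the two broken ones are in the reject box, and the strap is closed against its stop over the empty nest. Nothing came back on the judging.

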